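# Set the welding turntable's speed and start it

## Robot

A 7-joint arm with a two-finger parallel gripper is mounted at the origin on the work surface. World frame = base frame: x ahead of the robot, y to its left, z up, the work surface at z = 0. Lengths are in m, angles in rad, forces in N, time in s.
With the tool pointing down it reaches from about 0.35 to 0.9 m from the base axis. Payload 19.9 kg.
Tool frame: the origin (TCP) lies on the centre line of the jaws, within the pads' length; the fingertips stand 8 mm ahead of it and the grasp point (between the pads) lies 11 mm behind it; z points along the fingers, x is the direction in which the jaws open and shut, and the axes are right-handed (so a half turn about z gives the same grasp; the last joint's range is limited). The gripper opens to 85 mm and grips with 20 to 120 N. Pads are 22 mm wide; open, the fingers measure 114 mm over their backs; the gripper's body (76 mm by 85 mm) begins 54 mm behind the grasp point. The pads swing forward as they close: fully open they stand 13 mm farther back than shut.
Start: joints at [-1.308, 0.417, -0.01, 1.614, 0.005, 1.111, -0.053], TCP at [0.187, 0.596, 0.199] pointing down, gripper open.
Joint ranges: [-2.81, 2.81], [-0.39, 2.02], [-1.27, 1.25], [0.06, 2.57], [-1.19, 4.33], [0.19, 2], [-2.82, 2.82]. Speed limits (rad/s): [1.89, 1.89, 2.39, 2.39, 3.01, 3.01, 3.01].

## Interface

Orientations are given as a unit quaternion [x, y, z, w].
In Python, from rig import sensors, vision, r, look_for, masks_of gives the robot as it stands.
- The arm moves only by the shell command python3 -m handwheel 'ROWS' [FORCE]. ROWS is JSON, a list of rows, each a list of 3 entries, a list of its own where there are three numbers: the turn, a rotation vector about the tool's x, y, z in degrees, then the shift along the tool's x, y, z in mm, then the finger opening in mm, from 0 to 85.4. A call has 1 to 8 rows; each row shifts and turns the pose as measured when the row begins, along the tool's axes as they then stand; what a row does not reach is not made up. A row lasts 1/10 s, in which the tool goes at most 50 mm and 8.59 degrees, less where a joint would pass 70% of its speed; a pose out of reach is approached as far as the arm can. A call with a gripper value outside its range is refused whole. The fingers move at their own pace and stop on an object; FORCE is the grip in N (left out, the last holds). Time passes only in rows, so rows that do not move let the fingers close. It gives the time, the measured TCP pose, the force and the opening at its end, in the units of the state.
- sensors.state(): the state, without advancing time (a new reading comes with each control period).
- vision.read_camera(name): name is "side" or "top" or "wrist"; returns a dict with "img" (420x560x3 uint8, red, green, blue), "fx", "fy", "cx", "cy" (pixels), "rvec" (rotation vector, rad) and "tvec" (3), from world to camera coordinates, as OpenCV has them. Camera axes: x right, y down, z forward; pixel columns grow to the right and rows downward; lengths in m; the calibration is good to about 2 mm. The wrist camera is an equidistant fisheye: a pixel r from the principal point sees the ray r / f radians off the axis. A picture is of the moment at which its call begins. There is no depth.
- r.close_job(): hands the job in, once; it reports no verdict.
Trained networks look in the newest picture that a camera, given by its name, has taken for a name from the list of things; names that differ only in an ending like _2 or _b are one class to them, and where a whole thing is asked for, a point or a joint stands for the part that bears it (a point fixed in the world has none). Each returns a list of dicts, best first, with "conf" (0 to 1); they miss things now and then, are a little off and sometimes report something else, mostly with a low value. They report only what shows in the picture. A call takes as long as a camera call.
- look_for(camera, target): "location" ([column, row] in pixels, amid what is visible of it).
- masks_of(camera, target): "pixels" (420x560 bool, what is visible of it) and "location" ([column, row] in pixels, amid what is visible of it).
The state is a dict: "time": time; "qpos": joint angles; "joint_velocities": joint speeds; "tau": joint torques, N m; "position": TCP position; "eef_rot": TCP orientation; "wrist_force": force on the tool from outside, world axes, zero at the start; "torque": the same for the moment, N m; "finger_gap": opening from 0.0 (shut) to 1.0 (fully open).
Only numpy, scipy, OpenCV 4.12 (cv2) and the standard library are available. Lean on these libraries where they do the work, as an engineer would, in place of code of your own. Each camera call takes 0.05 s, during which the arm holds its last target.

## Task

Set the turntable's speed for this job: push the red slider on the control console along its track until its white line stands level with the yellow clip (not the blue one), and leave it there. Then start the machine: turn the green key clockwise to start, hold it there for half a second, and let go so that it springs back to run. Do not turn the key before the speed is set, and leave the other things on the table and console where they are.

Things in the scene. Friction and masses are not known exactly. Their poses are not given: they have to be found in the camera images.
- console: fixed control console: grey box, black top panel, 190 x 320 x 55 mm (x, y, z), turned up to 0.4 rad. Origin: centre of its underside (panel at z = 55 mm); x away from the robot, y along the slider's track. The track runs at x = 0 from y = -120 to +30 mm; the key's axis is at x = 0, y = +105 mm. A rail 3 mm high at x = +31 mm carries the clips; the panel is otherwise flat there.
- speed (a joint): position of the red slider along its track in m: 0 at the console's -y end (its line is then at console y = -120 mm), growing toward console +y, up to 0.150. It starts between 0 and 0.030. It slides stiffly (about 2 N) and stays where it is left.
- speed_line (a point): centre of the white line across the top of the red slider grip. The grip is a block 26 mm (console x) by 18 mm (along the track) by 30 mm tall, its top 32 mm above the panel; the line is at its middle and is repeated down its near and far faces.
- clip_yellow: yellow clip, the target: fixed on the rail beside the track, 20 mm (console x) by 16 mm (along the track) by 8 mm high. Origin at the centre of its underside, on the panel; axes as the console's. The slider's line is level with it when both have the same console y. It stands 55 to 135 mm up the track.
- clip_blue: blue clip, same shape and rail, marking the speed of another job; not the target. It may stand before or beyond the yellow one, at least 40 mm from it.
- key (a joint): angle of the green key in rad: 0 is run (where it starts and rests), growing as it is turned clockwise seen from above; start is reached at 0.7, the stop is at 1.0. A spring returns it to 0 when let go; it takes 0.04 N m to begin and 0.13 N m at the stop.
- key_grip (a point): point on the key's axis, 34 mm above the panel, where to grip or push. The green bow is an upright blade 36 mm long, 8 mm thick, from 12 to 44 mm above the panel; at 0 its length lies along console x. Below it is a fixed steel barrel, 28 mm diameter, 10 mm high. The point turns with the key (x along the blade); at 0 its axes are the console's.
- mug: white mug, 80 mm across, 90 mm tall, upright on the table; origin at the centre of its underside
- offcut: offcut of bright steel box section, 60 x 120 x 40 mm (x, y, z), lying on the table; origin at the centre of its underside
- wire_brush: wire brush with a wooden back 200 x 30 mm, 36 mm tall, lying bristles down on the table along its own x; origin at the centre of its underside
- wrench: steel wrench 180 mm long, 8 mm thick, lying on the table along its own x; origin under its middle
- hammer: hammer, 260 mm long, 26 mm thick, lying on the table off to the robot's left, along its own x; origin under its middle
- bolt_a: steel hex bolt standing head down on top of the console, near its far edge; head 25 mm across, 45 mm tall in all; origin at the centre of its underside
- bolt_b: a bolt like bolt_a, standing head down on the table between robot and console

How it is judged:
By the outcome, as a careful person would: the job done as asked, in the order asked, and still so for the second after the job is handed in, with the robot touching nothing.
It also fails if it takes over 51 s, if anything falls off the work surface, if the arm or the gripper's body presses on something with over 40 N, if the wrist force passes 120 N, or if a joint passes its speed limit or range.

## Working session

There is one attempt and no reset: what is moved stays moved. The work goes in short steps, Python scripts to look and compute and a shell command to move; the robot and the scene stay as the last step left them, time stands still between calls to the robot, and variables do not carry over. Pictures are saved under pics/ and viewed, and the job is handed in when it is done.

```bash
ls; mkdir -p pics; python3 - <<'E'
from rig import sensors, vision
import cv2
print(sensors.state())
for n in ["side","top","wrist"]:
    d=vision.read_camera(n); cv2.imwrite(f"pics/{n}0.png",d["img"][:,:,::-1]); print(n,{k:v for k,v in d.items() if k!="img"})
E
```

```text
pics
{'time': 0.0, 'qpos': array([-1.30850211,  0.41797269, -0.01029609,  1.6141816 ,  0.00469119,
        1.11071605, -0.05301498]), 'joint_velocities': array([-0.00100425, -0.00182039,  0.00152572,  0.00053932, -0.00187307,
       -0.00159332,  0.00042084]), 'tau': array([ 9.84697363e-04, -8.64457440e+01,  6.79256357e-01, -4.34912682e+01,
        1.91833160e-02,  7.03231548e-03,  9.96010613e-05]), 'position': array([0.1868604 , 0.59599652, 0.19885801]), 'eef_rot': array([ 8.05964790e-01,  5.91963145e-01, -4.78008266e-04,  4.05654406e-04]), 'wrist_force': array([0.19095191, 0.20338982, 0.2870706 ]), 'torque': array([ 0.01401353, -0.02307805, -0.03426523]), 'finger_gap': 0.9995529129822011}
side {'fx': 515.1000776628138, 'fy': 515.1000776628138, 'cx': 273.8433734188273, 'cy': 214.25903774031661, 'rvec': array([ 2.26343741, -0.61291599,  0.28830891]), 'tvec': array([-0.44538788,  0.33613888,  1.15896786])}
top {'fx': 436.2422780876498, 'fy': 436.2422780876498, 'cx': 271.3630029665201, 'cy': 214.51497419675835, 'rvec': array([ 2.18186616, -2.14901763,  0.14512668]), 'tvec': array([0.09976506, 0.5964042 , 1.05178059])}
wrist {'fx': 325.19226210127806, 'fy': 325.19226210127806, 'cx': 272.55513311510697, 'cy': 207.28115351503212, 'rvec': array([-2.33850241, -1.71819777, -0.24367786]), 'tvec': array([-0.62547399, -0.03868418,  0.37790086])}
```

View pics/side0.png

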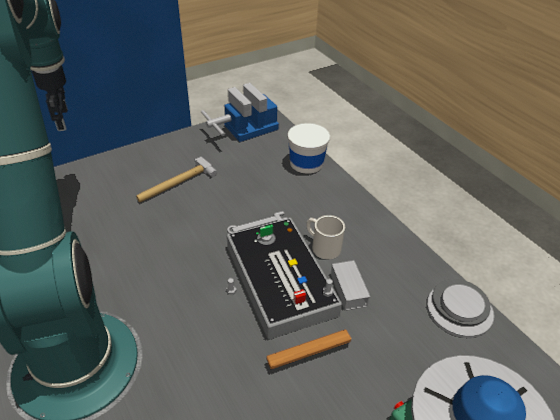

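View pics/top0.png

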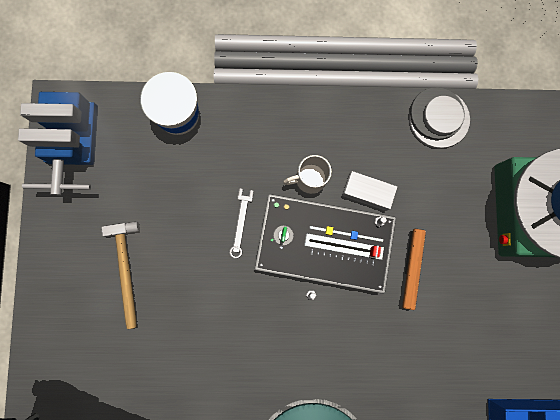

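View pics/wrist0.png

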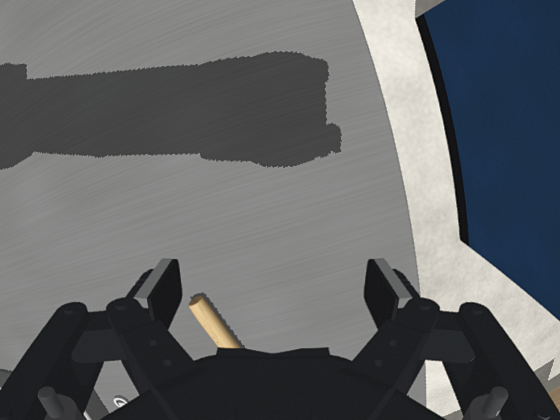

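The side view shows the console at about (283,272). In the top view the key is at (284,236), the yellow clip at (330,230), the blue clip at (354,236) and the red slider at (376,252). Next I measure them.

```bash
cat > h.py <<'E'
import numpy as np, cv2
from rig import sensors, vision, look_for, masks_of
def cam(n): 
    d=vision.read_camera(n); R=cv2.Rodrigues(d["rvec"])[0]; return d,R,d["tvec"]
def toz(d,uv,z):
    R=cv2.Rodrigues(d["rvec"])[0]; uv=np.atleast_2d(uv).astype(float)
    p=np.c_[(uv[:,0]-d["cx"])/d["fx"],(uv[:,1]-d["cy"])/d["fy"],np.ones(len(uv))]
    w=p@R; c=-R.T@d["tvec"]
    return c+w*((z-c[2])/w[:,2])[:,None]
def proj(d,X):
    K=np.array([[d["fx"],0,d["cx"]],[0,d["fy"],d["cy"]],[0,0,1.]])
    return cv2.projectPoints(np.atleast_2d(X).astype(float),d["rvec"],d["tvec"],K,None)[0][:,0]
def tri(d1,u1,d2,u2):
    P=[np.array([[d["fx"],0,d["cx"]],[0,d["fy"],d["cy"]],[0,0,1.]])@np.c_[cv2.Rodrigues(d["rvec"])[0],d["tvec"]] for d in(d1,d2)]
    x=cv2.triangulatePoints(P[0],P[1],np.array(u1,float).reshape(2,1),np.array(u2,float).reshape(2,1))[:,0]; return x[:3]/x[3]
E
python3 - <<'E'
from h import *
D={n:vision.read_camera(n) for n in("side","top")}
Z=dict(console=.04,clip_yellow=.061,clip_blue=.061,speed_line=.08,key_grip=.085,bolt_a=.08,bolt_b=.02,speed=.07,key=.085)
for t in Z:
    L={n:masks_of(n,t)[:2] for n in D}
    for n in D: print(t,n,[(np.round(m["location"],1),round(m["conf"],2),int(m["pixels"].sum()),np.round(toz(D[n],m["location"],Z[t])[0],4)) for m in L[n]])
    if t=="console":
        for n in D:
            m=L[n][0]["pixels"].astype(np.uint8); c=max(cv2.findContours(m,0,2)[0],key=len); print(n,cv2.minAreaRect(c))
for n,box in(("top",(240,180,170,125)),("side",(215,200,140,140))):
    x,y,w,h=box; im=D[n]["img"][y:y+h,x:x+w,::-1]; s=min(800/w,600/h);cv2.imwrite(f"pics/{n}1.png",cv2.resize(im,None,fx=s,fy=s,interpolation=cv2.INTER_CUBIC)); print(n,s)
E
```

```text
console side [(array([279.2, 277.4]), 0.76, 8416, array([ 0.5083, -0.0418,  0.04  ]))]
console top [(array([326.2, 240.1]), 0.65, 10054, array([ 0.5328, -0.0274,  0.04  ]))]
side ((283.4119567871094, 274.66064453125), (120.03870391845703, 82.45262908935547), 66.29735565185547)
top ((325.7981872558594, 243.61935424804688), (132.2763671875, 78.56884002685547), 10.22216796875)
clip_yellow side [(array([290.8, 262.2]), 0.39, 35, array([ 0.5502, -0.0285,  0.061 ]))]
clip_yellow top [(array([332.8, 232.5]), 0.48, 51, array([ 0.5502, -0.0405,  0.061 ]))]
clip_blue side [(array([299.9, 278.7]), 0.51, 32, array([ 0.541 , -0.0855,  0.061 ])), (array([325.4, 234.5]), 0.49, 1217, array([0.6835, 0.0088, 0.061 ]))]
clip_blue top [(array([352.8, 234.2]), 0.48, 52, array([ 0.5468, -0.0891,  0.061 ]))]
speed_line side [(array([300.8, 296. ]), 0.6, 144, array([ 0.5051, -0.1432,  0.08  ]))]
speed_line top [(array([372. , 250.5]), 0.49, 94, array([ 0.5072, -0.1306,  0.08  ]))]
key_grip side [(array([268.1, 228.6]), 0.63, 117, array([0.5487, 0.0838, 0.085 ]))]
key_grip top [(array([281.8, 235.3]), 0.55, 40, array([0.5397, 0.084 , 0.085 ]))]
bolt_a side [(array([326.9, 290.1]), 0.61, 102, array([ 0.5683, -0.1595,  0.08  ]))]
bolt_a top []
bolt_b side [(array([326.9, 290.1]), 0.61, 102, array([ 0.6003, -0.1232,  0.02  ]))]
bolt_b top []
speed side [(array([297.4, 295.1]), 0.59, 155, array([ 0.5042, -0.1307,  0.07  ]))]
speed top [(array([376.9, 250.6]), 0.39, 103, array([ 0.5076, -0.1448,  0.07  ]))]
key side [(array([349.6, 286.6]), 0.21, 1352, array([ 0.6186, -0.1809,  0.085 ]))]
key top [(array([282.6, 232.6]), 0.51, 39, array([0.5461, 0.0822, 0.085 ]))]
top 4.705882352941177
side 4.285714285714286
```

View pics/top1.png

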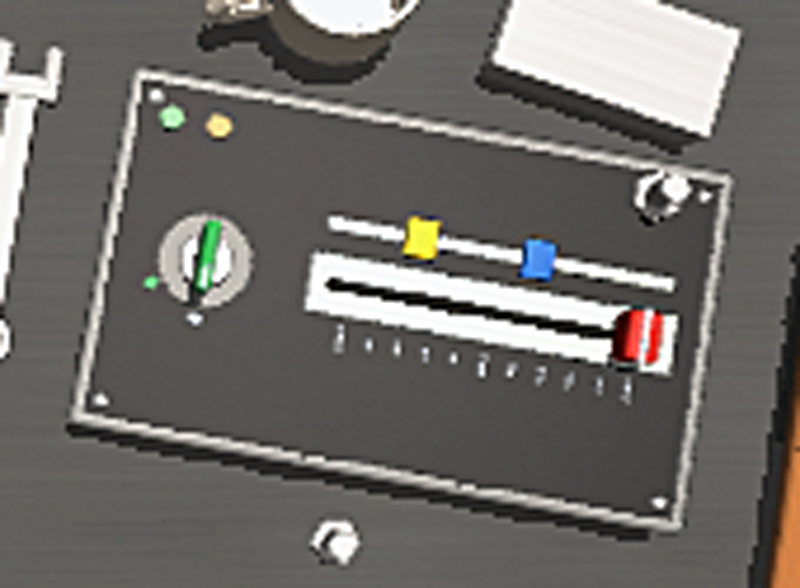

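View pics/side1.png

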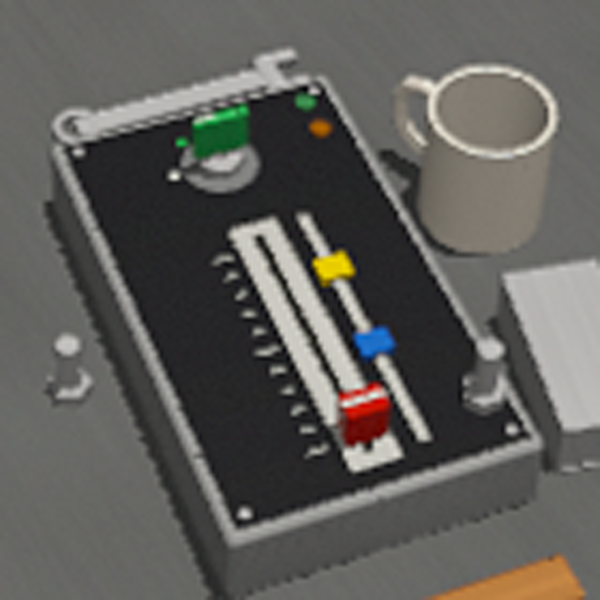

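Top crop: panel corners (138,75), (730,180), (677,525) and (75,415), yellow clip (422,238), blue clip (539,259), slider line (650,336), key (208,257). The side crop agrees: blue is nearer the slider and yellow lies beyond it. I'll fit the console pose to the corners.

```bash
cat > fit.py <<'E'
from h import *
from scipy.optimize import least_squares
D={n:vision.read_camera(n) for n in("side","top")}
tc=np.array([(138,75),(730,180),(677,525),(75,415)])/4.7059+[240,180]
sc=np.array([(323,80),(538,440),(228,540),(60,150)])/4.2857+[215,200]
C=np.array([(.095,.16,.055),(.095,-.16,.055),(-.095,-.16,.055),(-.095,.16,.055)])
def T(p,X):
    c,s=np.cos(p[2]),np.sin(p[2]); return np.atleast_2d(X)@np.array([[c,-s,0],[s,c,0],[0,0,1]]).T+[p[0],p[1],0]
for k in("top","side","both"):
    f=lambda p:np.r_[(proj(D["top"],T(p,C))-tc).ravel()*(k!="side"),(proj(D["side"],T(p,C))-sc).ravel()*(k!="top")]
    s=least_squares(f,[.53,-.03,-.18]); print(k,s.x.round(4),s.fun.round(1))
p=s.x; np.save("console.npy",p)
def col(img,box,fn):
    h=cv2.cvtColor(img,cv2.COLOR_RGB2HSV).astype(int); m=fn(h)&(h[...,1]>130)&(h[...,2]>60); q=np.zeros_like(m); x,y,w,hh=box; q[y:y+hh,x:x+w]=1; v,u=np.nonzero(m&q); return np.array([u.mean(),v.mean()]),len(u)
def inv(w): 
    c,s=np.cos(p[2]),np.sin(p[2]); return np.c_[(w[:,:2]-p[:2])@np.array([[c,-s],[s,c]]),w[:,2]]
for n,box in(("top",(250,190,145,105)),("side",(225,208,118,130))):
    for nm,fn,z in(("y",lambda h:(h[...,0]>24)&(h[...,0]<36),.06),("b",lambda h:(h[...,0]>100)&(h[...,0]<125),.06),("r",lambda h:(h[...,0]<6)|(h[...,0]>174),.075),("g",lambda h:(h[...,0]>55)&(h[...,0]<80),.085)):
        u,k=col(D[n]["img"],box,fn); w=toz(D[n],u,z); print(n,nm,u.round(1),k,w.round(4)[0],inv(w).round(4)[0])
u=np.array([[650,336]])/4.7059+[240,180]; print("line top",inv(toz(D["top"],u,.087)))
u=np.array([[362,400]])/4.2857+[215,200]; print("line side",inv(toz(D["side"],u,.087)))
print("key",T(p,[0,.105,.089]),"slider x0",T(p,[0,-.12,.087]))
E
python3 fit.py
```

```text
top [ 0.5248 -0.0249 -0.1645] [-1.  -2.6  1.4 -1.7  1.4  2.3 -1.7  1.8  0.  -0.   0.   0.   0.   0.
 -0.  -0. ]
side [ 0.5239 -0.023  -0.1716] [-0.  -0.   0.  -0.   0.   0.  -0.   0.   1.1 -2.1  2.   1.2 -0.5  1.2
 -2.7 -1.9]
both [ 0.5243 -0.0241 -0.1679] [-1.2 -2.6  1.2 -1.3  0.9  2.7 -2.2  1.7  1.1 -1.9  2.6  1.3  0.2  1.5
 -2.6 -1.6]
top y [328.8 230.1] 51 [ 0.556 -0.031  0.06 ] [ 0.0325 -0.0015  0.06  ]
top b [353.8 234.8] 54 [ 0.5455 -0.0917  0.06  ] [ 0.0322 -0.0631  0.06  ]
top r [375.7 250.9] 63 [ 0.5066 -0.1406  0.075 ] [ 0.002  -0.1179  0.075 ]
top g [283.4 232.7] 35 [0.546  0.0803 0.085 ] [0.004  0.1066 0.085 ]
side y [292.4 261.8] 50 [ 0.5549 -0.0287  0.06  ] [0.0309 0.0006 0.06  ]
side b [302.1 279.4] 56 [ 0.5449 -0.0895  0.06  ] [ 0.0313 -0.061   0.06  ]
side r [299.8 296.8] 112 [ 0.5041 -0.141   0.075 ] [-0.0004 -0.1186  0.075 ]
side g [267.7 229.6] 134 [0.546  0.0813 0.085 ] [0.0038 0.1076 0.085 ]
line top [[ 0.00095022 -0.12079528  0.087     ]]
line side [[-0.00137885 -0.11718845  0.087     ]]
key [[0.54183738 0.07941471 0.089     ]] slider x0 [[ 0.50424098 -0.14242196  0.087     ]]
```

Yellow sits at console y ≈ 0 mm, so speed ≈ 0.12, and the slider line is at about −119 mm. I'll write a helper for the remaining move in tool axes, then approach.

```bash
cat > go.py <<'E'
import sys; from h import *
from scipy.spatial.transform import Rotation as Ro
# target: console x y, world z of TCP, jaw angle offset clockwise from console y (deg)
p=np.load("console.npy"); a=[float(v) for v in sys.argv[1:]]
s=sensors.state(); R=Ro.from_quat(s["eef_rot"]); c,n=np.cos(p[2]),np.sin(p[2])
t=np.array([p[0]+c*a[0]-n*a[1],p[1]+n*a[0]+c*a[1],a[2]])
x=np.array([-n,c,0]);y=np.array([c,n,0]) ; G=Ro.from_matrix(np.c_[x,y,[0,0,-1]])*Ro.from_rotvec([0,0,np.radians(a[3])])
print("t",round(s["time"],2),"shift mm",((R.inv().apply(t-s["position"]))*1e3).round(1),"turn",np.degrees((R.inv()*G).as_rotvec()).round(2))
print("pos",s["position"].round(4),"q",s["qpos"].round(2),"F",s["wrist_force"].round(1),"M",s["torque"].round(2),"gap",round(s["finger_gap"]*85.4,1))
E
python3 -m handwheel '[[[0,0,0],[-37,32,0],85],[[0,0,0],[-37,32,0],60],[[0,0,0],[-37,32,0],60],[[0,0,0],[-37,32,0],60],[[0,0,0],[-37,32,0],60],[[0,0,0],[-37,32,0],60],[[0,0,0],[-37,32,0],60],[[0,0,0],[-37,32,0],60]]' 30
python3 go.py 0 -0.119 0.18 0
```

```text
time: 2.05
position: [0.3431, 0.2327, 0.1982]
eef_rot: [0.803, 0.595, 0.001, -0.002]
wrist_force: [1.5, 0.7, 0.5]
finger_gap: 0.702
t 2.05 shift mm [-311.1  263.1   16.8] turn [-0.07 -0.18 -7.29]
pos [0.3431 0.2327 0.1982] q [-0.87  0.03  0.21  2.11 -0.01  1.    0.62] F [1.5 0.7 0.5] M [-0.02 -0.08  0.04] gap 59.9
```

```bash
python3 -m handwheel '[[[0,0,0],[-37,32,0],50],[[0,0,0],[-37,32,0],50],[[0,0,0],[-37,32,0],50],[[0,0,0],[-37,32,0],50],[[0,0,0],[-37,32,0],50],[[0,0,0],[-37,32,0],50],[[0,0,0],[-37,32,0],50],[[0,0,-7.3],[-37,32,0],50]]'
python3 go.py 0 -0.119 0.14 0
python3 - <<'E'
from h import *
d=vision.read_camera("wrist");cv2.imwrite("pics/w2.png",d["img"][:,:,::-1])
E
```

```text
time: 2.85
position: [0.5011, -0.1278, 0.1996]
eef_rot: [0.769, 0.639, 0.005, -0.001]
wrist_force: [0.1, 0.5, -0.8]
finger_gap: 0.583
t 2.85 shift mm [-13.3   5.4  59.5] turn [ 0.32 -0.48 -0.93]
pos [ 0.5011 -0.1278  0.1996] q [-0.31  0.25  0.59  1.9  -0.17  1.03  1.74] F [ 0.1  0.5 -0.8] M [0.02 0.   0.03] gap 49.8
```

View pics/w2.png

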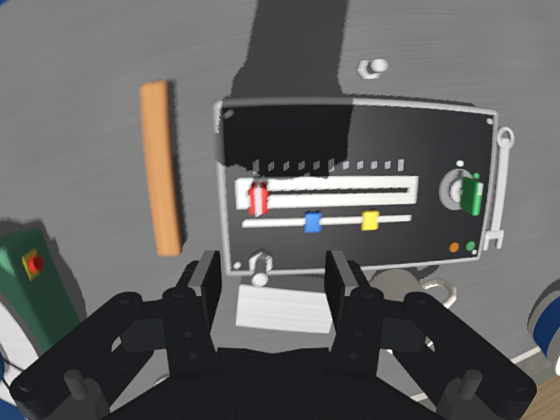

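Wrist view: slider line at (259,200), yellow clip (370,220), blue clip (313,222), key (472,195), bolt_a (260,267). I'll measure from this closer view.

```bash
cat > wr.py <<'E'
from h import *
import sys
def wz(d,uv,z):
    K=np.array([[d["fx"],0,d["cx"]],[0,d["fy"],d["cy"]],[0,0,1.]])
    uv=np.array(uv,float).reshape(-1,2); q=(uv-[d["cx"],d["cy"]])/d["fx"]; th=np.hypot(*q.T)
    v=np.c_[q/th[:,None]*np.sin(th)[:,None],np.cos(th)]
    R=cv2.Rodrigues(d["rvec"])[0]; w=v@R; c=-R.T@d["tvec"]; return c+w*((z-c[2])/w[:,2])[:,None]
p=np.load("console.npy")
def inv(w): 
    c,s=np.cos(p[2]),np.sin(p[2]); return np.c_[(w[:,:2]-p[:2])@np.array([[c,-s],[s,c]]),w[:,2]]
if __name__=="__main__":
    d=vision.read_camera("wrist"); im=d["img"]; h=cv2.cvtColor(im,cv2.COLOR_RGB2HSV).astype(int)
    pts={}
    for nm,fn,z in(("y",(h[...,0]>24)&(h[...,0]<36),.063),("b",(h[...,0]>100)&(h[...,0]<125),.063),("r",(h[...,0]<6)|(h[...,0]>174),.08)):
        m=(fn&(h[...,1]>150)&(h[...,2]>60)).astype(np.uint8); k,l,st,ce=cv2.connectedComponentsWithStats(m)
        for i in range(1,k):
            if st[i,4]>60: print(nm,st[i],ce[i].round(1),inv(wz(d,ce[i],z)).round(4)[0])
    if len(sys.argv)>1:
        x,y,w,hh=map(int,sys.argv[2:6]); s=min(800/w,600/hh); cv2.imwrite(sys.argv[1],cv2.resize(im[y:y+hh,x:x+w,::-1],None,fx=s,fy=s,interpolation=cv2.INTER_CUBIC)); print("scale",s)
E
python3 wr.py pics/w3.png 205 90 300 200
```

```text
y [369 210  16  18 188] [377.1 219.3] [ 0.0333 -0.001   0.063 ]
y [ 23 244  17  26 100] [ 29.8 257.6] [ 0.0874 -0.43    0.063 ]
b [312 209  16  20 248] [319.7 219.1] [ 0.0325 -0.0624  0.063 ]
b [533 300  27  59 858] [546.9 328. ] [0.2368 0.3571 0.063 ]
b [  0 394  25  26 425] [  8.9 409.3] [ 0.49   -0.7028  0.063 ]
r [257 178   8  32 193] [260.5 193.5] [ 0.0012 -0.1214  0.08  ]
r [269 178   8  32 198] [272.3 192.6] [ 0.0004 -0.1105  0.08  ]
r [ 30 248  15  16 199] [ 36.9 255.8] [ 0.0752 -0.3983  0.08  ]
scale 2.6666666666666665
```

View pics/w3.png

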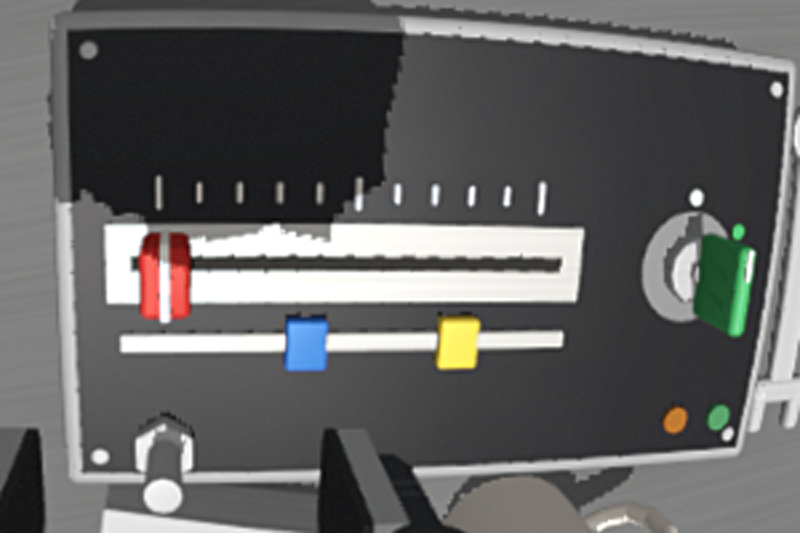

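Blue lies at console y −62 mm, yellow at about −1 mm, and the slider line at about −116 mm. I'll go over the slider and descend.

```bash
python3 go.py 0 -0.117 0.12 0; python3 -m handwheel '[[[0,0,-1],[-5,3,20],50],[[0,0,0],[-4,3,20],50],[[0,0,0],[0,0,20],50]]'
python3 go.py 0 -0.117 0.073 0
```

```text
t 2.95 shift mm [-8.4  4.5 79.4] turn [ 0.33 -0.36 -0.87]
pos [ 0.5013 -0.1308  0.1995] q [-0.31  0.25  0.6   1.9  -0.17  1.03  1.75] F [-1.2  1.1  0.4] M [0.06 0.01 0.04] gap 50.1
time: 3.25
position: [0.508, -0.1422, 0.1399]
eef_rot: [0.764, 0.646, 0.006, 0.002]
wrist_force: [0.7, -0.1, 0.2]
finger_gap: 0.586
t 3.25 shift mm [ 1.7 -4.4 66.9] turn [ 0.61 -0.37  0.03]
pos [ 0.508  -0.1422  0.1399] q [-0.25  0.35  0.57  1.94 -0.24  0.91  1.84] F [ 0.7 -0.1  0.2] M [-0.04  0.01  0.01] gap 50.1
```

```bash
python3 -m handwheel '[[[0.5,-0.4,0],[2,-4,22],40],[[0,0,0],[0,0,22],40],[[0,0,0],[0,0,0],40],[[0,0,0],[0,0,0],40]]'
python3 go.py 0 -0.117 0.073 0; python3 wr.py pics/w4.png 150 100 400 300
```

```text
time: 3.65
position: [0.5036, -0.1386, 0.0931]
eef_rot: [0.764, 0.645, -0.001, -0.0]
wrist_force: [0.9, 1.0, 1.0]
finger_gap: 0.466
t 3.65 shift mm [-0.6  1.3 20.1] turn [-0.06  0.05 -0.01]
pos [ 0.5036 -0.1386  0.0931] q [-0.23  0.42  0.54  1.98 -0.29  0.83  1.87] F [0.9 1.  1. ] M [-0.02 -0.06 -0.01] gap 39.8
y [412 247  23  27 104] [419.7 254.8] [ 0.0261 -0.0066  0.063 ]
b [336 250  23  28 293] [349.8 259.9] [ 0.0281 -0.0611  0.063 ]
r [257 207  12  50 517] [263.3 231.7] [ 0.0002 -0.1212  0.08  ]
r [275 207  12  50 517] [280.6 231.5] [ 0.     -0.1106  0.08  ]
scale 2.0
```

View pics/w4.png

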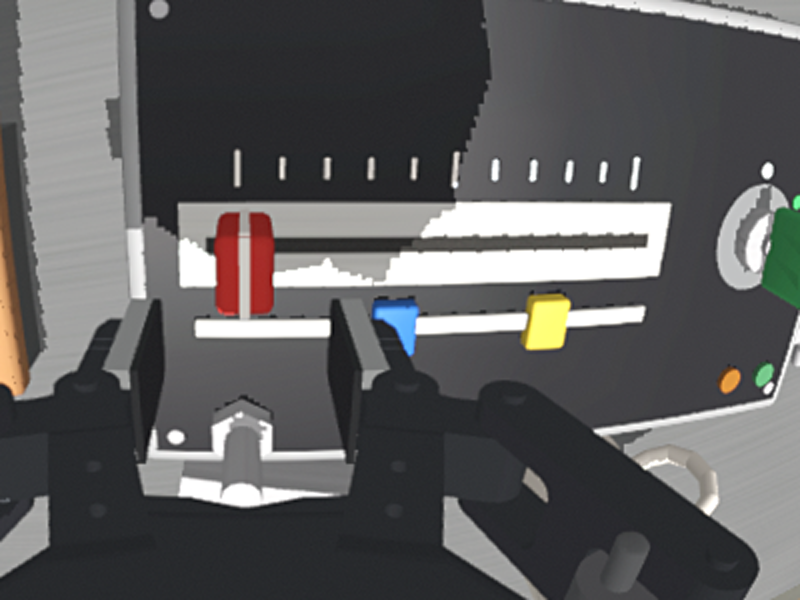

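```bash
python3 - <<'E'
from h import *
from scipy.spatial.transform import Rotation as Ro
d=vision.read_camera("wrist"); s=sensors.state(); Rc=cv2.Rodrigues(d["rvec"])[0]
c=-Rc.T@d["tvec"]; R=Ro.from_quat(s["eef_rot"]).as_matrix()
print("cam in tool mm",(R.T@(c-s["position"])*1e3).round(1),"axis",(R.T@Rc[2]).round(2))
def wp(X):
    v=Rc@X+d["tvec"]; th=np.arctan2(np.hypot(v[0],v[1]),v[2]); ph=np.arctan2(v[1],v[0]); return np.array([d["cx"]+d["fx"]*th*np.cos(ph),d["cy"]+d["fy"]*th*np.sin(ph)])
for t in([0,0,0],[20,0,0],[-20,0,0],[20,11,0],[20,-11,0],[20,-11,8],[20,11,8],[20,-11,0],[20,0,20]):
    print(t,((wp(s["position"]+R@np.array(t)/1e3)-[150,100])*2).round(0))
p=np.load("console.npy");C,S=np.cos(p[2]),np.sin(p[2])
for x,y,z in([-.013,-.118,.087],[.013,-.118,.087],[.013,-.118,.057],[-.013,-.118,.057],[0,0,.063]): print(x,y,z,((wp(np.array([p[0]+C*x-S*y,p[1]+S*x+C*y,z]))-[150,100])*2).round(0))
E
```

```text
cam in tool mm [   1.   -68.8 -173.4] axis [-0.    0.28  0.96]
[0, 0, 0] [242. 276.]
[20, 0, 0] [312. 276.]
[-20, 0, 0] [173. 276.]
[20, 11, 0] [310. 311.]
[20, -11, 0] [313. 240.]
[20, -11, 8] [310. 231.]
[20, 11, 8] [308. 300.]
[20, -11, 0] [313. 240.]
[20, 0, 20] [306. 253.]
-0.013 -0.118 0.087 [236. 229.]
0.013 -0.118 0.087 [237. 311.]
0.013 -0.118 0.057 [238. 275.]
-0.013 -0.118 0.057 [238. 202.]
0 0 0.063 [565. 243.]
```

The wrist picture shows the open fingertips farther back than the frame data would put them. I'll check with the side camera before going lower.

```bash
python3 - <<'E'
from h import *
from scipy.spatial.transform import Rotation as Ro
s=sensors.state(); R=Ro.from_quat(s["eef_rot"]).as_matrix()
d=vision.read_camera("side"); im=d["img"].copy(); x0,y0,w,h=200,170,200,150; k=4
o=cv2.resize(im[y0:y0+h,x0:x0+w,::-1],None,fx=k,fy=k,interpolation=cv2.INTER_CUBIC)
for t,c in(([0,0,0],(0,255,255)),([20,0,8],(255,0,255)),([-20,0,8],(255,0,255)),([0,0,-11],(255,255,0))):
    q=(proj(d,s["position"]+R@np.array(t)/1e3)[0]-[x0,y0])*k; cv2.circle(o,tuple(int(v) for v in q),4,c,1); print(t,q)
cv2.imwrite("pics/s5.png",o)
print("start tcp side",proj(d,[.187,.596,.199]))
E
```

```text
[0, 0, 0] [398.4393278  485.11489313]
[20, 0, 8] [384.43432157 468.39998429]
[-20, 0, 8] [411.32585558 519.47251755]
[0, 0, -11] [399.42552898 473.24986192]
start tcp side [[ 67.56865706 134.12034207]]
```

View pics/s5.png

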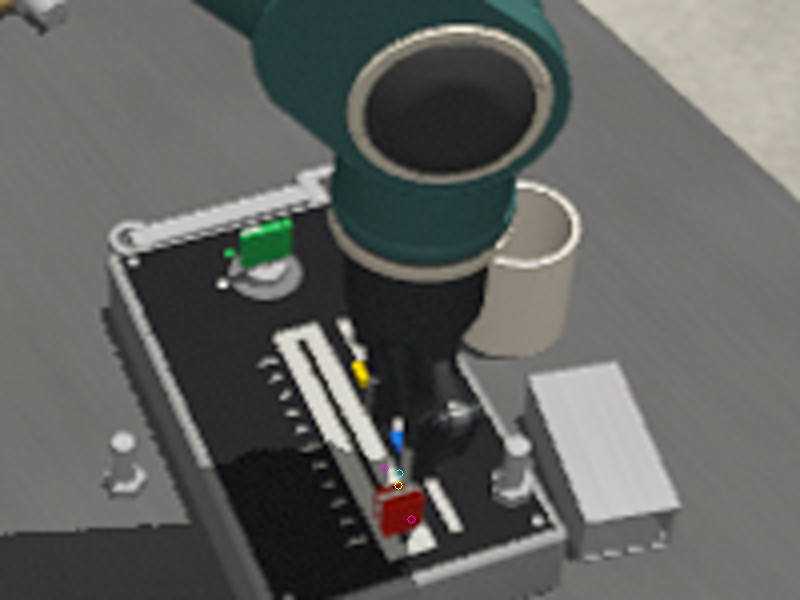

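The projected fingertip points (411,519) land on the slider, but the side picture shows the fingers ending near (405,470), so one of the two is off. I'll look at the top view as well.

```bash
python3 - <<'E'
from h import *
from scipy.spatial.transform import Rotation as Ro
s=sensors.state(); R=Ro.from_quat(s["eef_rot"]).as_matrix()
d=vision.read_camera("top"); im=d["img"].copy(); x0,y0,w,h=250,170,200,150; k=4
o=cv2.resize(im[y0:y0+h,x0:x0+w,::-1],None,fx=k,fy=k,interpolation=cv2.INTER_CUBIC)
for t,c in(([0,0,0],(0,255,255)),([20,0,8],(255,0,255)),([-20,0,8],(255,0,255)),([0,0,-100],(255,255,0))):
    q=(proj(d,s["position"]+R@np.array(t)/1e3)[0]-[x0,y0])*k; cv2.circle(o,tuple(int(v) for v in q),4,c,1); print(t,q)
cv2.imwrite("pics/t5.png",o)
d=vision.read_camera("side");cv2.imwrite("pics/s6.png",cv2.resize(d["img"][240:320,250:360,::-1],None,fx=7,fy=7,interpolation=cv2.INTER_CUBIC))
E
```

```text
[0, 0, 0] [507.39669192 326.90181844]
[20, 0, 8] [470.54699622 321.19792567]
[-20, 0, 8] [537.37378981 333.56200788]
[0, 0, -100] [555.42111728 320.24394187]
```

View pics/t5.png

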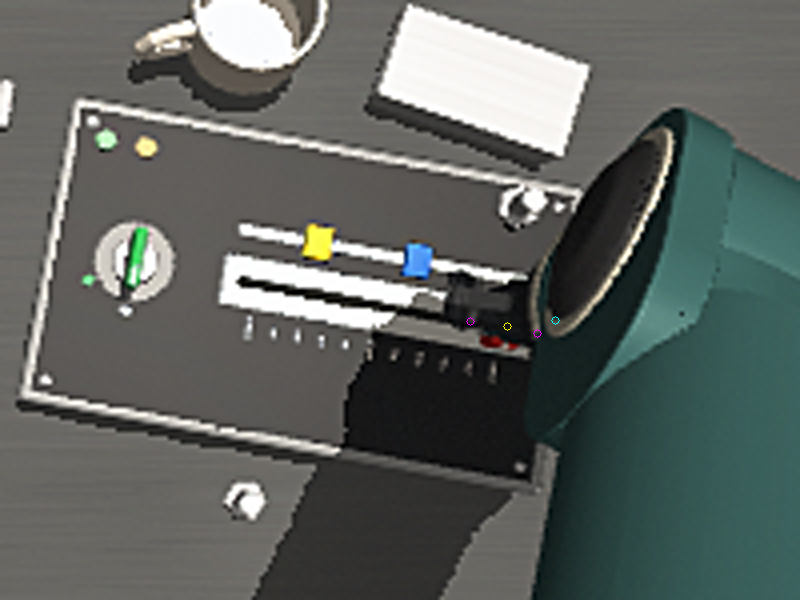

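View pics/s6.png

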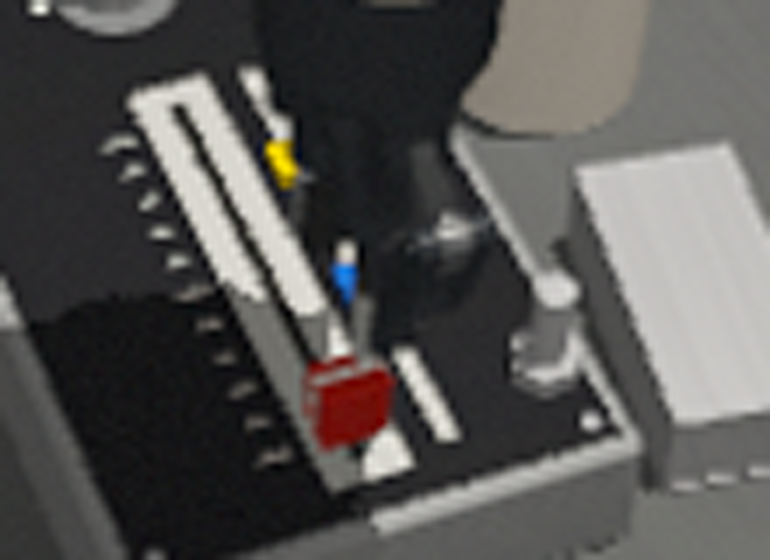

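```bash
python3 - <<'E'
from h import *
from scipy.spatial.transform import Rotation as Ro
s=sensors.state(); R=Ro.from_quat(s["eef_rot"]).as_matrix()
w=vision.read_camera("wrist"); sd=vision.read_camera("side")
def wray(uv):
    q=(np.array(uv)-[w["cx"],w["cy"]])/w["fx"]; th=np.hypot(*q); v=np.r_[q/th*np.sin(th),np.cos(th)]
    Rc=cv2.Rodrigues(w["rvec"])[0]; return -Rc.T@w["tvec"],Rc.T@v
def sray(uv):
    a=toz(sd,uv,0)[0]; Rc=cv2.Rodrigues(sd["rvec"])[0]; c=-Rc.T@sd["tvec"]; v=a-c; return c,v/np.linalg.norm(v)
for nm,wu,su in(("+y finger",(317,250),(292.6,272)),("+y outer",(335,250),(292.6,272)),("-y finger",(231,250),(302,289)),("-y outer",(212,250),(302,289))):
    a,u=wray(wu);b,v=sray(su); A=np.c_[u,-v]; k=np.linalg.lstsq(A,b-a,rcond=None)[0]; P,Q=a+k[0]*u,b+k[1]*v
    print(nm,"world",((P+Q)/2).round(4),"gap mm",round(np.linalg.norm(P-Q)*1e3,1),"tool mm",(R.T@((P+Q)/2-s["position"])*1e3).round(1))
im=w["img"]; cv2.imwrite("pics/w6.png",cv2.resize(im[200:400,130:430,::-1],None,fx=2.66,fy=2.66,interpolation=cv2.INTER_CUBIC))
E
```

```text
+y finger world [ 0.494  -0.1173  0.1454] gap mm 2.8 tool mm [ 19.3 -13.4 -51.9]
+y outer world [ 0.501  -0.1081  0.1323] gap mm 1.7 tool mm [ 29.6  -8.  -38.8]
-y finger world [ 0.4958 -0.1565  0.1257] gap mm 2.0 tool mm [-18.9  -5.1 -32.2]
-y outer world [ 0.4907 -0.1629  0.1357] gap mm 2.6 tool mm [-26.2  -9.1 -42.2]
```

View pics/w6.png

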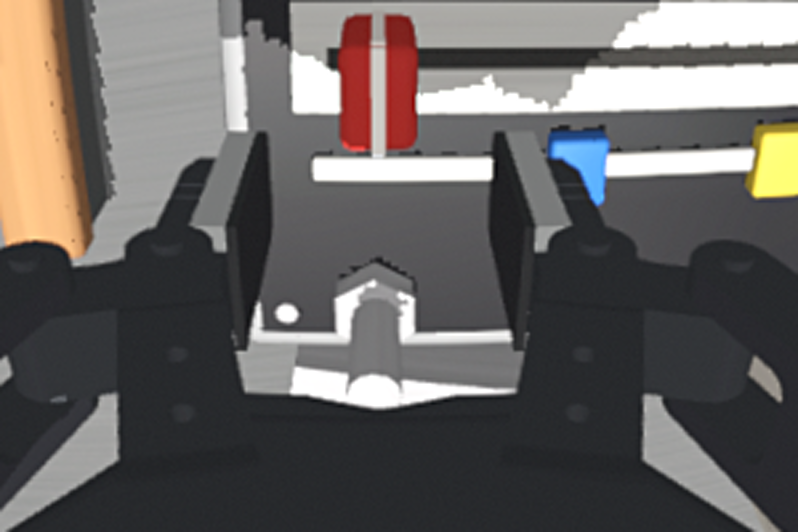

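Wrist and side views agree to within 3 mm: the tips are about 40 mm behind the reported TCP, at z≈0.13, not the stated 8 mm ahead. I'll descend in small steps, checking pictures and force.

```bash
python3 -m handwheel '[[[0,0,0],[0,1,20],40],[[0,0,0],[0,0,0],40]]'
python3 go.py 0 -0.117 0.05 0; python3 wr.py pics/w7.png 130 150 300 220
python3 - <<'E'
from h import *
d=vision.read_camera("side");cv2.imwrite("pics/s7.png",cv2.resize(d["img"][240:320,250:360,::-1],None,fx=7,fy=7,interpolation=cv2.INTER_CUBIC))
E
```

```text
time: 4.2
position: [0.5054, -0.1387, 0.0737]
eef_rot: [0.764, 0.645, 0.0, 0.001]
wrist_force: [-0.9, 0.1, -0.1]
finger_gap: 0.469
t 4.2 shift mm [-0.9 -0.6 23.7] turn [0.1  0.01 0.01]
pos [ 0.5054 -0.1387  0.0737] q [-0.22  0.45  0.53  1.99 -0.31  0.79  1.89] F [-0.9  0.1 -0.1] M [-0.05 -0.    0.02] gap 40.0
y [421 256  26  29 134] [430.4 264.3] [ 0.0265 -0.0068  0.063 ]
b [343 259  23  28 334] [357.1 270.1] [ 0.0282 -0.0604  0.063 ]
r [255 213  14  56 641] [261.8 240.7] [ 1.000e-04 -1.213e-01  8.000e-02]
r [275 213  13  56 685] [280.7 241. ] [ 0.0002 -0.1108  0.08  ]
scale 2.6666666666666665
```

View pics/w7.png

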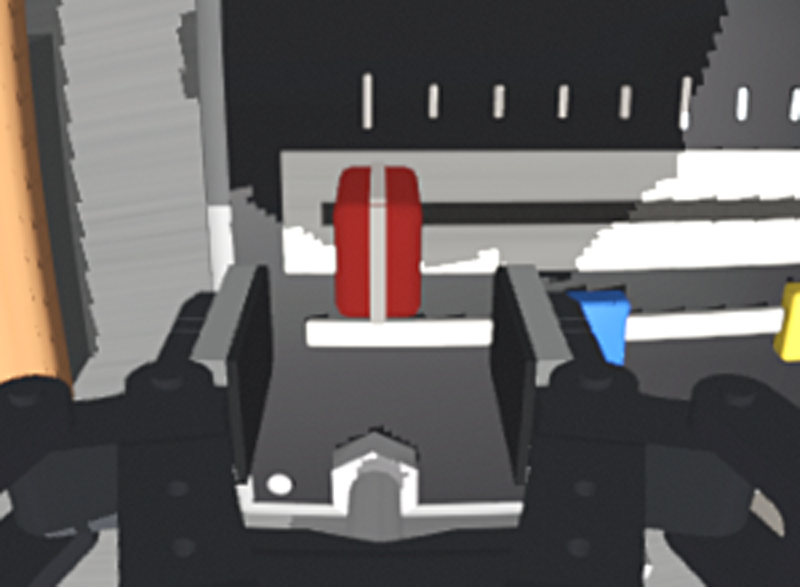

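View pics/s7.png

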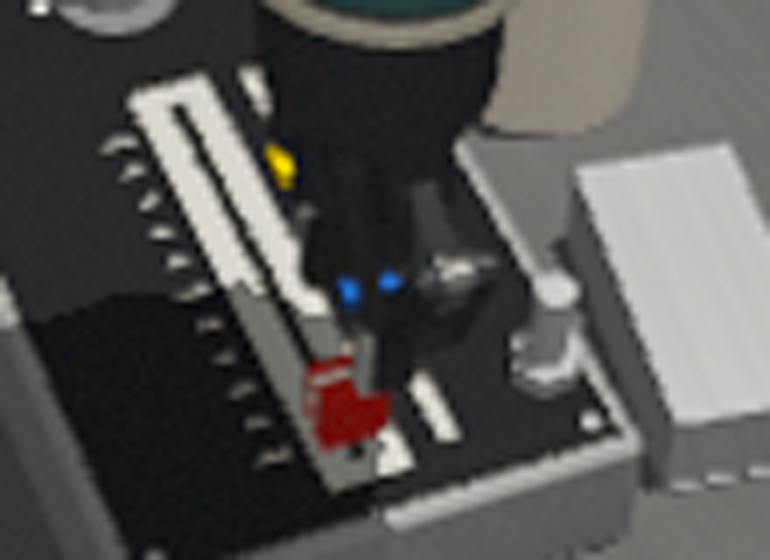

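The finger ends still show above the slider, and the force is nil. Going down another 25 mm.

```bash
python3 -m handwheel '[[[0,0,0],[0,0,13],40],[[0,0,0],[0,0,12],40],[[0,0,0],[0,0,0],40]]'
python3 go.py 0 -0.117 0.04 0; python3 wr.py pics/w8.png 130 150 300 220
python3 - <<'E'
from h import *
d=vision.read_camera("side");cv2.imwrite("pics/s8.png",cv2.resize(d["img"][240:320,250:360,::-1],None,fx=7,fy=7,interpolation=cv2.INTER_CUBIC))
E
```

```text
time: 4.6
position: [0.5073, -0.1393, 0.0502]
eef_rot: [0.764, 0.645, 0.002, 0.002]
wrist_force: [0.1, 0.8, 1.2]
finger_gap: 0.474
t 4.6 shift mm [-0.6 -2.6 10.2] turn [ 0.35 -0.   -0.  ]
pos [ 0.5073 -0.1393  0.0502] q [-0.2   0.49  0.5   2.   -0.34  0.74  1.92] F [0.1 0.8 1.2] M [0.01 0.07 0.03] gap 40.5
y [436 267  28  32 162] [446.  276.1] [ 0.0255 -0.0074  0.063 ]
b [352 272  25  27 362] [366.4 281.4] [ 0.0256 -0.0611  0.063 ]
r [253 222  16  64 859] [260.8 253.8] [-0.0008 -0.1213  0.08  ]
r [276 222  15  64 882] [282.5 253.9] [-0.0008 -0.1108  0.08  ]
scale 2.6666666666666665
```

View pics/w8.png

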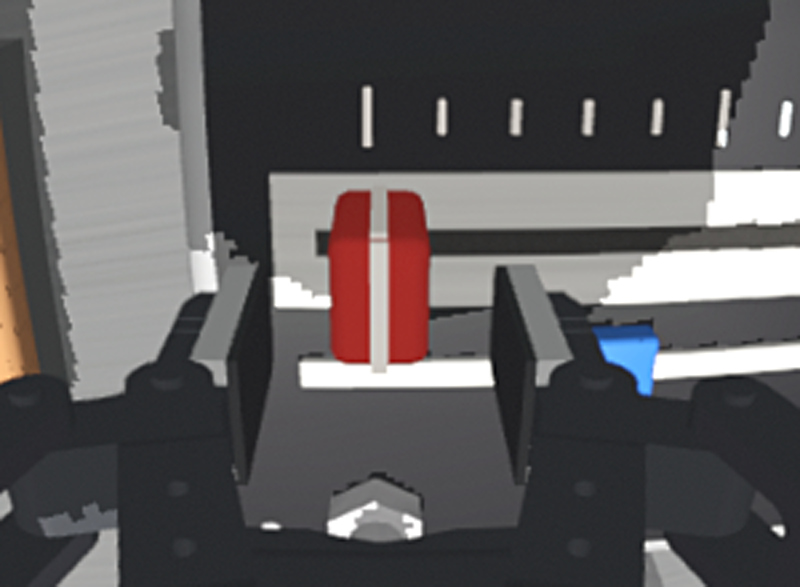

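View pics/s8.png

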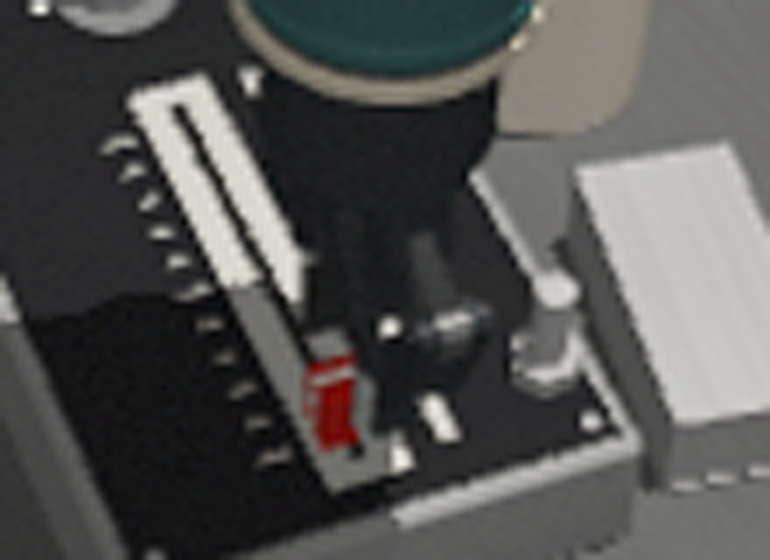

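Tips are now near z≈0.09, at the slider's top. I'll go down about 22 mm, correct the drift and look again.

```bash
python3 -m handwheel '[[[0.3,0,0],[-1,-3,8],40],[[0,0,0],[0,0,7],40],[[0,0,0],[0,0,6],40],[[0,0,0],[0,0,0],40]]'
python3 go.py 0 -0.117 0.027 0; python3 wr.py pics/w9.png 130 150 300 220
python3 - <<'E'
from h import *
d=vision.read_camera("side");cv2.imwrite("pics/s9.png",cv2.resize(d["img"][240:320,250:360,::-1],None,fx=7,fy=7,interpolation=cv2.INTER_CUBIC))
E
```

```text
time: 5.1
position: [0.5047, -0.1402, 0.0289]
eef_rot: [0.764, 0.645, 0.001, 0.001]
wrist_force: [0.3, -0.3, 0.3]
finger_gap: 0.47
t 5.1 shift mm [ 0.7 -0.1  1.9] turn [ 0.12 -0.01 -0.02]
pos [ 0.5047 -0.1402  0.0289] q [-0.18  0.52  0.48  2.01 -0.37  0.7   1.94] F [ 0.3 -0.3  0.3] M [ 0.04  0.03 -0.  ] gap 40.2
y [450 285  31  35 232] [462.1 296.6] [ 0.0256 -0.0079  0.063 ]
b [369 293  20   7  98] [379.3 296. ] [ 0.0202 -0.0613  0.063 ]
r [ 253  241   18   74 1162] [262.6 277.8] [-0.0015 -0.1211  0.08  ]
r [ 279  241   18   74 1129] [287.  277.4] [-0.0017 -0.1107  0.08  ]
scale 2.6666666666666665
```

View pics/w9.png

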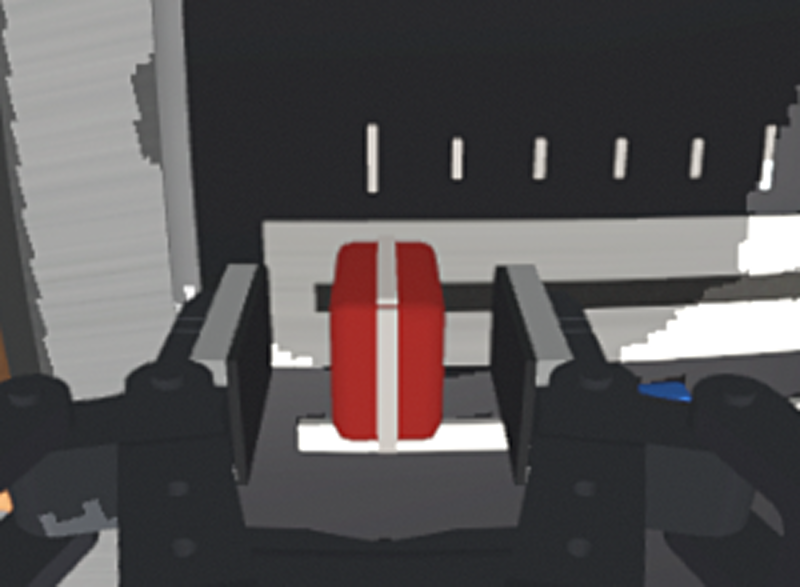

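View pics/s9.png

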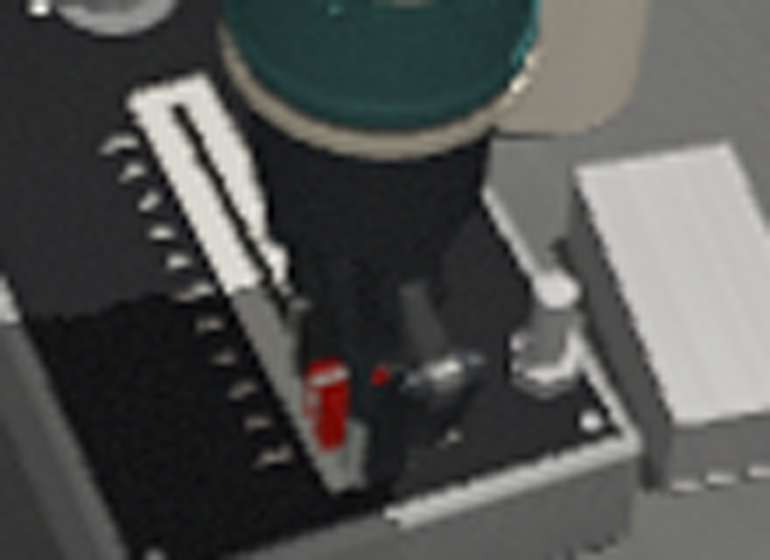

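The pads now straddle the slider (line at column 387, jaw centre 382). I'll close gently.

```bash
python3 -m handwheel '[[[0,0,0],[2,0,0],15],[[0,0,0],[0,0,0],10],[[0,0,0],[0,0,0],10],[[0,0,0],[0,0,0],10]]' 25
python3 go.py 0 -0.117 0.027 0; python3 wr.py pics/w10.png 130 150 300 220
```

```text
time: 5.6
position: [0.5057, -0.1382, 0.03]
eef_rot: [0.764, 0.645, 0.001, 0.001]
wrist_force: [0.7, -1.6, -3.4]
finger_gap: 0.199
t 5.6 shift mm [-1.4 -0.7  3. ] turn [ 0.2 -0.  -0. ]
pos [ 0.5057 -0.1382  0.03  ] q [-0.18  0.52  0.48  2.01 -0.37  0.7   1.94] F [ 0.7 -1.6 -3.4] M [-0.23 -0.15  0.07] gap 17.0
y [447 284  31  35 221] [458.7 295.5] [ 0.0258 -0.0077  0.063 ]
r [ 252  239   17   74 1171] [260.4 275.8] [-0.0014 -0.1199  0.08  ]
r [ 277  239   17   74 1179] [284.7 275.9] [-0.0013 -0.1096  0.08  ]
scale 2.6666666666666665
```

View pics/w10.png

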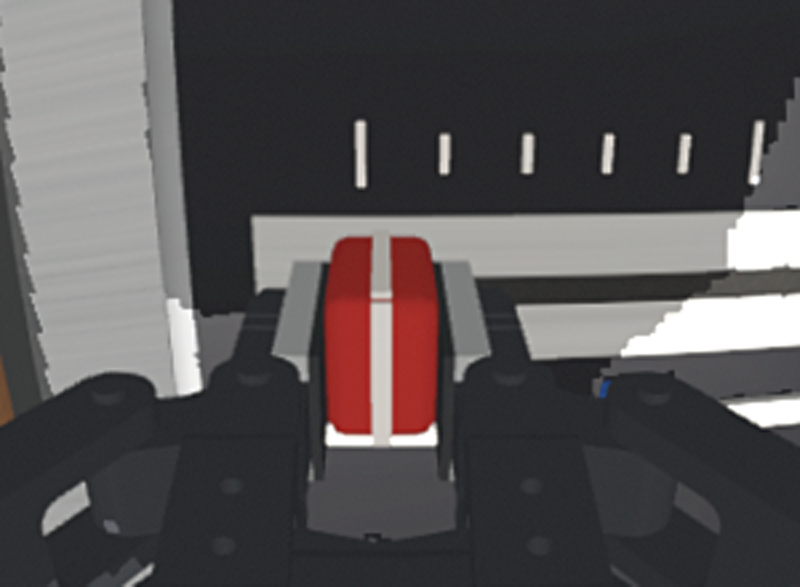

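Gripped at 17 mm, with the slider centred between the pads. Pushing it most of the way towards yellow, about 115 mm in total.

```bash
python3 -m handwheel '[[[0,0,0],[14,0,1],10],[[0,0,0],[15,0,0],10],[[0,0,0],[15,0,0],10],[[0,0,0],[15,0,0],10],[[0,0,0],[15,0,0],10],[[0,0,0],[15,0,0],10],[[0,0,0],[10,0,0],10],[[0,0,0],[0,0,0],10]]'
python3 go.py 0 -0.001 0.029 0; python3 wr.py pics/w11.png 130 150 300 220
```

```text
time: 6.45
position: [0.5222, -0.0393, 0.03]
eef_rot: [0.765, 0.644, 0.0, 0.002]
wrist_force: [1.2, 2.0, -3.5]
finger_gap: 0.205
t 6.45 shift mm [14.3 -0.6  0.9] turn [ 0.21  0.12 -0.17]
pos [ 0.5222 -0.0393  0.03  ] q [-0.37  0.52  0.48  2.01 -0.36  0.7   1.73] F [ 1.2  2.  -3.5] M [ 0.44 -0.27  0.13] gap 17.5
y [283 309  16  23  79] [289.2 321.4] [ 0.0355 -0.0057  0.063 ]
b [551 398   9  22 133] [555.9 411. ] [0.2123 0.3037 0.063 ]
r [ 251  239   18   74 1154] [260.2 276. ] [-0.0015 -0.0196  0.08  ]
r [ 277  239   18   74 1183] [284.6 275.9] [-0.0016 -0.0091  0.08  ]
scale 2.6666666666666665
```

View pics/w11.png

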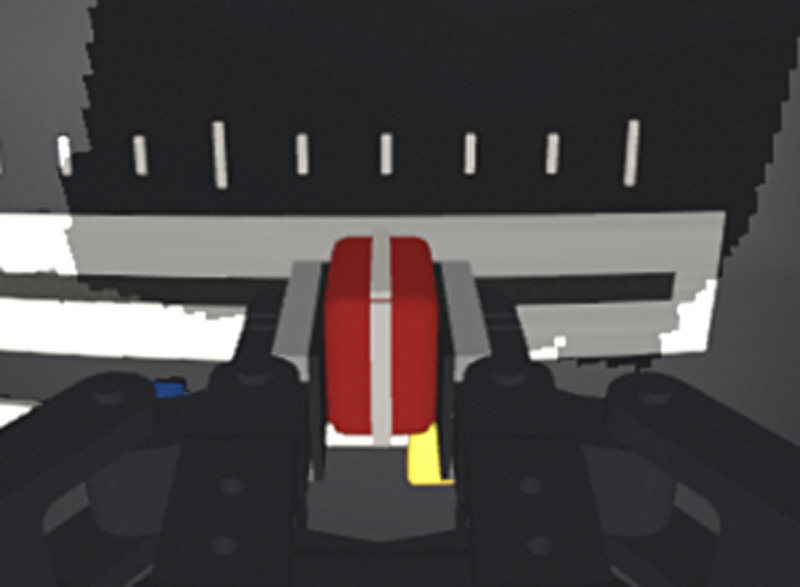

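The ticks confirm the reading: the line is near −15.5 mm (15 mm tick spacing). Yellow's near edge shows at (410–453,455). I'll move 11 mm more.

```bash
python3 -m handwheel '[[[0,0,0],[6,0,0],10],[[0,0,0],[6,0,0],10],[[0,0,0],[0,0,0],10]]'
python3 go.py 0 -0.001 0.029 0; python3 wr.py pics/w12.png 180 200 200 150
```

```text
time: 6.8
position: [0.524, -0.0289, 0.03]
eef_rot: [0.766, 0.643, 0.0, 0.002]
wrist_force: [0.5, 2.3, -0.8]
finger_gap: 0.207
t 6.8 shift mm [ 3.8 -0.5  1. ] turn [ 0.2   0.16 -0.32]
pos [ 0.524  -0.0289  0.03  ] q [-0.39  0.52  0.48  2.   -0.36  0.7   1.71] F [ 0.5  2.3 -0.8] M [ 0.5  -0.04  0.22] gap 17.6
y [263 310  31  22  99] [279.9 324.7] [ 0.0376 -0.0002  0.063 ]
b [547 395  13  25 208] [554.5 410.2] [0.2087 0.3077 0.063 ]
r [ 251  239   18   74 1149] [260.1 275.8] [-0.0017 -0.0091  0.08  ]
r [ 277  239   17   73 1176] [284.6 275.8] [-0.0016  0.0014  0.08  ]
scale 4.0
```

View pics/w12.png

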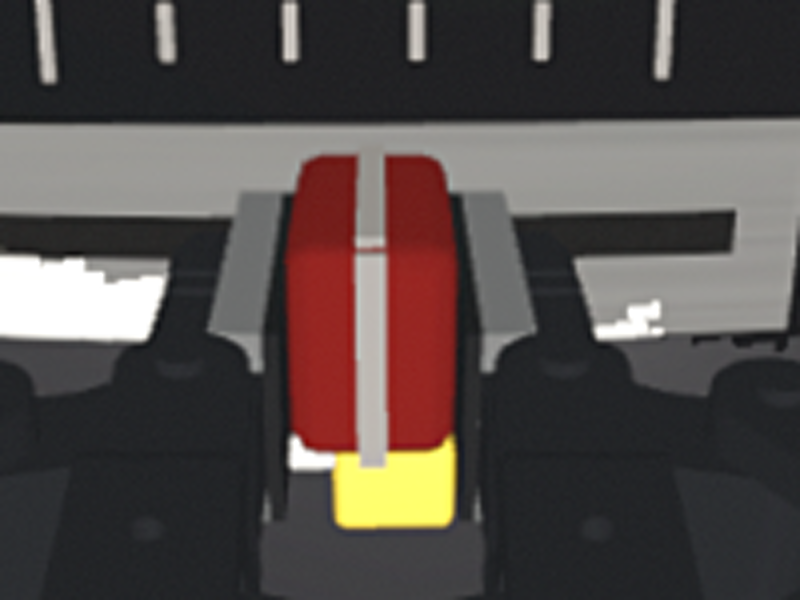

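Line at column 371 and yellow spanning 333–455 (centre 394, 7.5 px/mm), so about 3.1 mm to go.

```bash
python3 -m handwheel '[[[0,0,0],[3.5,0,0],10],[[0,0,0],[0,0,0],10]]'
python3 go.py 0 -0.0017 0.029 0; python3 wr.py pics/w13.png 180 200 200 150
```

```text
time: 7.05
position: [0.5245, -0.0258, 0.03]
eef_rot: [0.766, 0.643, 0.0, 0.002]
wrist_force: [-0.3, 1.8, -1.2]
finger_gap: 0.206
t 7.05 shift mm [-0.1 -0.5  1. ] turn [ 0.2   0.16 -0.36]
pos [ 0.5245 -0.0258  0.03  ] q [-0.4   0.52  0.48  2.   -0.36  0.7   1.7 ] F [-0.3  1.8 -1.2] M [0.51 0.07 0.26] gap 17.6
y [258 313  30  19 126] [273.1 324.3] [ 0.0374 -0.0007  0.063 ]
b [146 291  14  10  65] [151.2 294.8] [ 0.0209 -0.0653  0.063 ]
b [546 394  14  26 236] [554.  409.8] [0.2074 0.3087 0.063 ]
r [ 251  239   18   73 1143] [260.1 275.7] [-0.0017 -0.006   0.08  ]
r [ 276  239   19   73 1178] [284.6 275.8] [-0.0016  0.0045  0.08  ]
scale 4.0
```

View pics/w13.png

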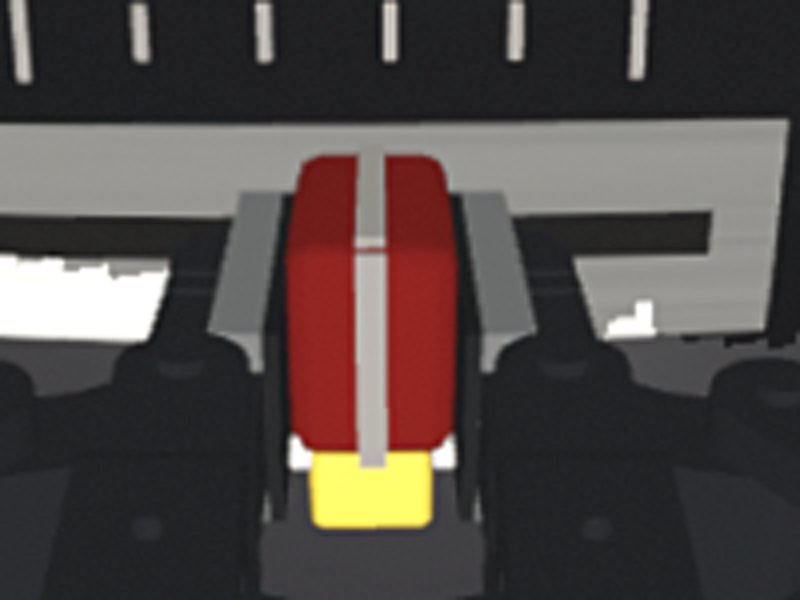

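Yellow spans 310–432 (centre 371) and the line is at 371, so they are level. I'll release and lift.

```bash
python3 -m handwheel '[[[0,0,0],[0,0,0],36],[[0,0,0],[0,0,0],36],[[0,0,0],[0,0,0],36]]'
python3 wr.py pics/w14.png 180 200 200 150; python3 -m handwheel '[[[0,0,0],[0,0,-15],40],[[0,0,0],[0,0,-35],40],[[0,0,0],[0,0,-40],40],[[0,0,0],[0,0,0],40]]'
python3 go.py 0 0.105 0.12 0; python3 wr.py pics/w15.png 150 100 400 300
```

```text
time: 7.4
position: [0.5248, -0.0263, 0.0302]
eef_rot: [0.766, 0.643, 0.0, 0.003]
wrist_force: [-0.1, -0.6, -0.9]
finger_gap: 0.42
y [259 312  30  19 116] [274.9 323.2] [ 0.0373 -0.0002  0.063 ]
b [159 291  17  10 118] [167.5 294.9] [ 0.0209 -0.0564  0.063 ]
b [546 394  14  26 235] [554.1 409.6] [0.2086 0.309  0.063 ]
r [ 252  238   18   73 1117] [260.9 274.5] [-0.0018 -0.0061  0.08  ]
r [ 277  238   18   73 1140] [285.2 274.4] [-0.0018  0.0044  0.08  ]
scale 4.0
time: 7.85
position: [0.5241, -0.0272, 0.1258]
eef_rot: [0.767, 0.642, -0.0, 0.003]
wrist_force: [0.6, -0.5, 0.0]
finger_gap: 0.467
t 7.85 shift mm [108.1  -1.3   5.3] turn [ 0.19  0.23 -0.53]
pos [ 0.5241 -0.0272  0.1258] q [-0.48  0.37  0.57  1.95 -0.25  0.89  1.61] F [ 0.6 -0.5  0. ] M [-0.01 -0.03 -0.02] gap 39.9
b [189 232  22  25 417] [199.1 244.5] [ 0.0315 -0.0618  0.063 ]
b [ 519  328   41   72 1329] [540.8 357.7] [0.2196 0.3648 0.063 ]
r [262 192  11  42 370] [267.3 212.8] [-0.0001 -0.0061  0.08  ]
r [278 192  10  42 386] [282.1 212.9] [0.     0.0043 0.08  ]
scale 2.0
```

View pics/w14.png

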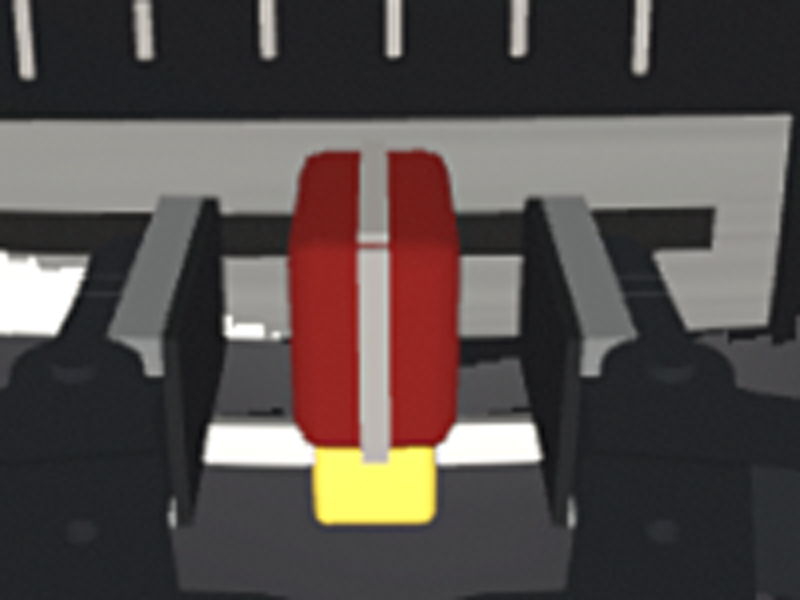

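View pics/w15.png

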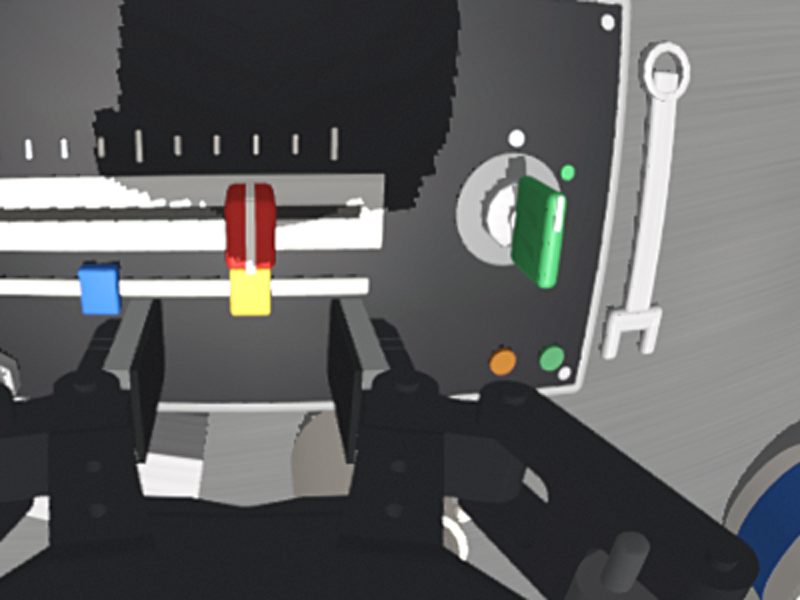

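After release: line at 374, yellow centre at 375, still level, and the key is upright at 0. Moving over to the key.

```bash
python3 -m handwheel '[[[0.2,0.2,-0.5],[27,0,0],40],[[0,0,0],[27,0,0],40],[[0,0,0],[27,0,0],40],[[0,0,0],[27,-1,0],40],[[0,0,0],[0,0,0],40]]'
python3 go.py 0 0.105 0.12 0; python3 wr.py pics/w16.png 130 100 300 220
```

```text
time: 8.4
position: [0.5398, 0.0826, 0.1244]
eef_rot: [0.765, 0.644, -0.001, -0.001]
wrist_force: [0.2, -0.5, -0.7]
finger_gap: 0.469
t 8.4 shift mm [-2.8  2.5  4.4] turn [-0.18  0.04 -0.15]
pos [0.5398 0.0826 0.1244] q [-0.63  0.41  0.53  1.89 -0.26  0.91  1.42] F [ 0.2 -0.5 -0.7] M [ 0.02  0.05 -0.  ] gap 40.0
y [132 235  20  25 353] [142.  248.3] [ 0.0326 -0.0004  0.063 ]
b [ 74 234  20  23 356] [ 83.4 244.8] [ 0.0316 -0.0599  0.063 ]
b [496 346  43  23 494] [516.2 356.3] [0.1934 0.4151 0.063 ]
r [125 198  24  40 707] [136.8 216.8] [-0.0005  0.0068  0.08  ]
r [114 204  10  34 170] [118.7 221.6] [ 0.0035 -0.0095  0.08  ]
scale 2.6666666666666665
```

View pics/w16.png

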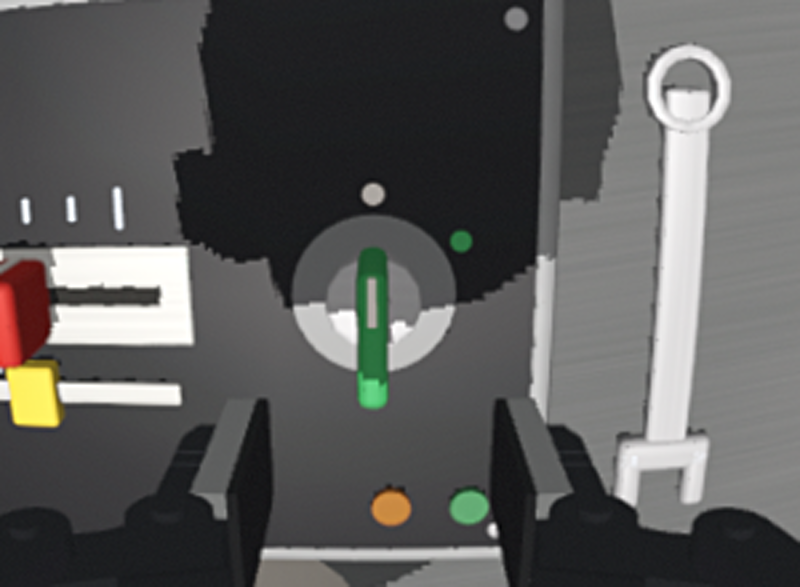

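The key (column 372) is about 2 mm left of the jaw centre (382). Correcting that while descending.

```bash
python3 -m handwheel '[[[-0.2,0,-0.1],[-2.3,2.5,20],40],[[0,0,0],[0,0,20],40],[[0,0,0],[0,0,20],40],[[0,0,0],[0,0,0],40]]'
python3 go.py 0 0.105 0.042 0; python3 wr.py pics/w17.png 130 130 300 220
```

```text
time: 8.85
position: [0.541, 0.074, 0.0629]
eef_rot: [0.766, 0.643, -0.001, 0.001]
wrist_force: [-0.6, -0.5, 0.2]
finger_gap: 0.47
t 8.85 shift mm [ 5.5 -0.1 20.9] turn [ 0.03  0.16 -0.31]
pos [0.541  0.074  0.0629] q [-0.58  0.5   0.49  1.94 -0.32  0.79  1.48] F [-0.6 -0.5  0.2] M [-0.03 -0.02  0.03] gap 40.1
y [110 264  24  31 506] [121.2 280.7] [0.0322 0.0002 0.063 ]
b [ 41 259  25  29 516] [ 53.  272.9] [ 0.0309 -0.0588  0.063 ]
b [ 510  368   50   52 1186] [536.7 391.3] [0.2023 0.4009 0.063 ]
r [ 80 219  24  53 274] [ 87.4 248.6] [ 0.0022 -0.0095  0.08  ]
r [  93  218   35   54 1347] [110.6 244. ] [-0.0014  0.0078  0.08  ]
scale 2.6666666666666665
```

View pics/w17.png

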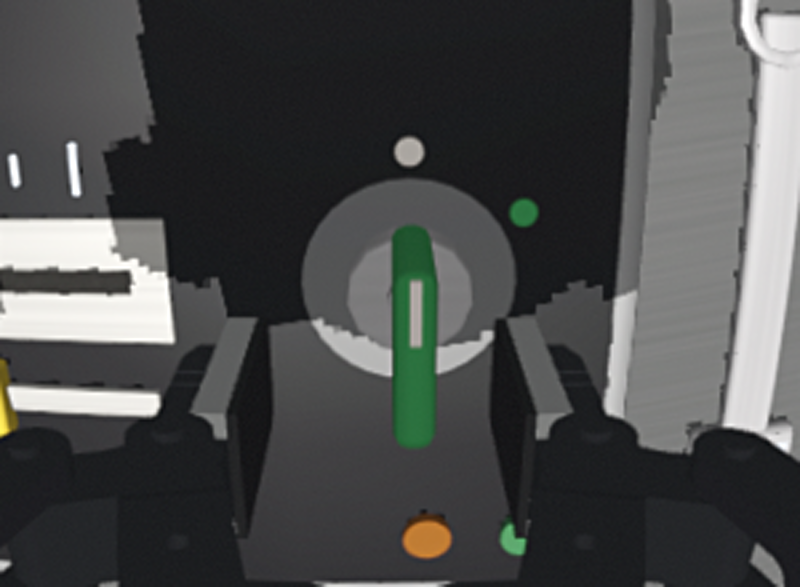

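The jaws drifted left; the key is at column 415 against jaw centre 382, about 5.6 mm. Correct, then descend.

```bash
python3 -m handwheel '[[[0,0,-0.3],[5.6,0,0],40],[[0,0,0],[0,0,10],40],[[0,0,0],[0,0,9],40],[[0,0,0],[0,0,0],40]]'
python3 go.py 0 0.105 0.042 0; python3 wr.py pics/w18.png 130 150 300 220
python3 - <<'E'
from h import *
d=vision.read_camera("side");cv2.imwrite("pics/s18.png",cv2.resize(d["img"][190:290,210:350,::-1],None,fx=5.7,fy=5.7,interpolation=cv2.INTER_CUBIC))
E
```

```text
time: 9.3
position: [0.5442, 0.0794, 0.0466]
eef_rot: [0.764, 0.645, 0.001, 0.002]
wrist_force: [-0.1, 0.5, 0.2]
finger_gap: 0.467
t 9.3 shift mm [-0.4 -2.4  4.6] turn [ 0.28  0.05 -0.05]
pos [0.5442 0.0794 0.0466] q [-0.58  0.52  0.47  1.94 -0.34  0.75  1.49] F [-0.1  0.5  0.2] M [ 0.02 -0.01  0.  ] gap 39.9
y [ 90 271  28  32 558] [102.3 288.4] [0.0319 0.0005 0.063 ]
b [ 22 264  26  30 544] [ 34.1 278.5] [ 0.0306 -0.0581  0.063 ]
b [ 510  376   50   44 1331] [537.6 398.5] [0.1956 0.3931 0.063 ]
r [ 56 223  27  56 276] [ 63.7 254.9] [ 0.002 -0.01   0.08 ]
r [  69  222   40   58 1631] [ 88.8 250.3] [-0.0018  0.0087  0.08  ]
scale 2.6666666666666665
```

View pics/w18.png

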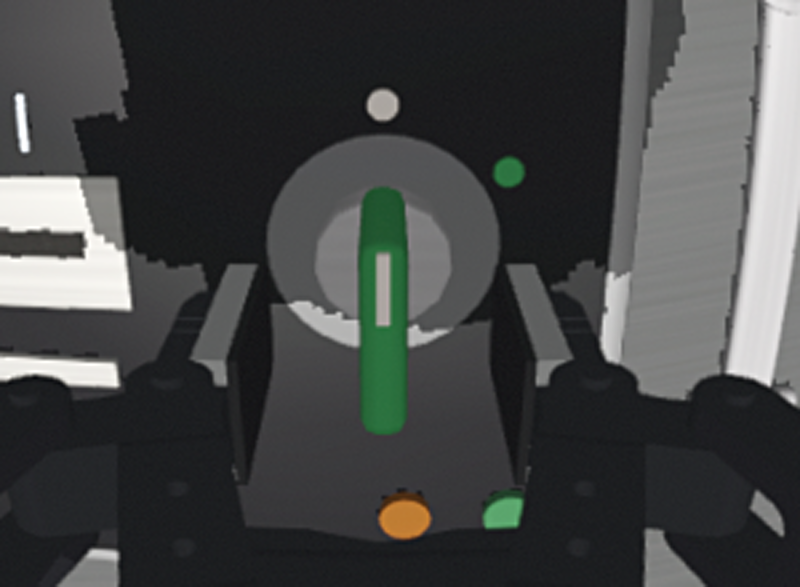

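View pics/s18.png

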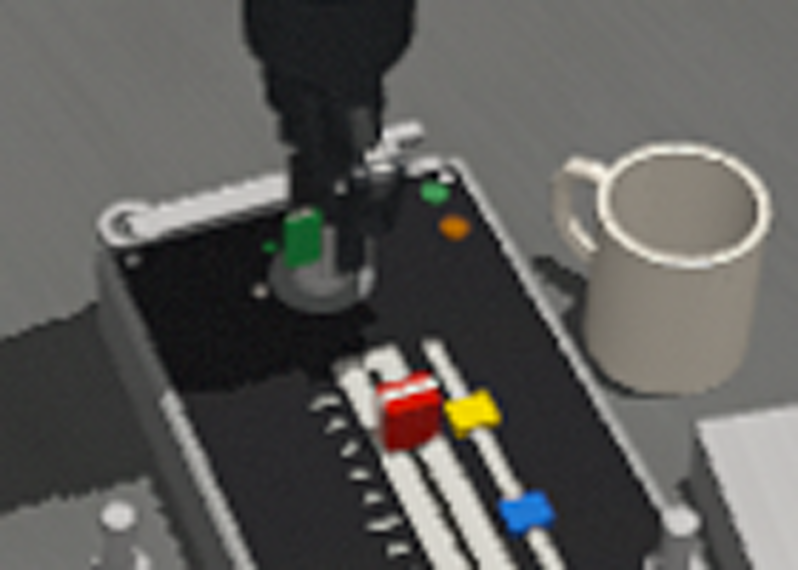

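The key is centred (383 against 382). A small −x shift, down 4 mm, then close.

```bash
python3 -m handwheel '[[[0.3,0,0],[0,-2.5,4],40],[[0,0,0],[0,0,0],20],[[0,0,0],[0,0,0],5],[[0,0,0],[0,0,0],2],[[0,0,0],[0,0,0],2],[[0,0,0],[0,0,0],2]]' 40
python3 go.py 0 0.105 0.042 0; python3 wr.py pics/w19.png 130 150 300 220
```

```text
time: 10.0
position: [0.5422, 0.0801, 0.0437]
eef_rot: [0.764, 0.645, 0.0, 0.0]
wrist_force: [0.7, -0.2, -1.2]
finger_gap: 0.083
t 10.0 shift mm [-0.7 -0.3  1.7] turn [ 0.03 -0.   -0.05]
pos [0.5422 0.0801 0.0437] q [-0.57  0.53  0.47  1.94 -0.34  0.75  1.49] F [ 0.7 -0.2 -1.2] M [ 0.1  -0.11  0.05] gap 7.1
y [ 88 276  26  33 552] [100.5 293.8] [0.0321 0.0005 0.063 ]
b [ 19 268  27  31 549] [ 32.  282.9] [ 0.0304 -0.058   0.063 ]
b [ 490  379   70   41 1809] [530.3 402. ] [0.1889 0.3759 0.063 ]
r [  66  227   41   59 1678] [ 86.5 255.6] [-0.0019  0.0088  0.08  ]
r [ 54 228  27  57 283] [ 61.3 259.9] [ 0.0018 -0.0098  0.08  ]
scale 2.6666666666666665
```

View pics/w19.png

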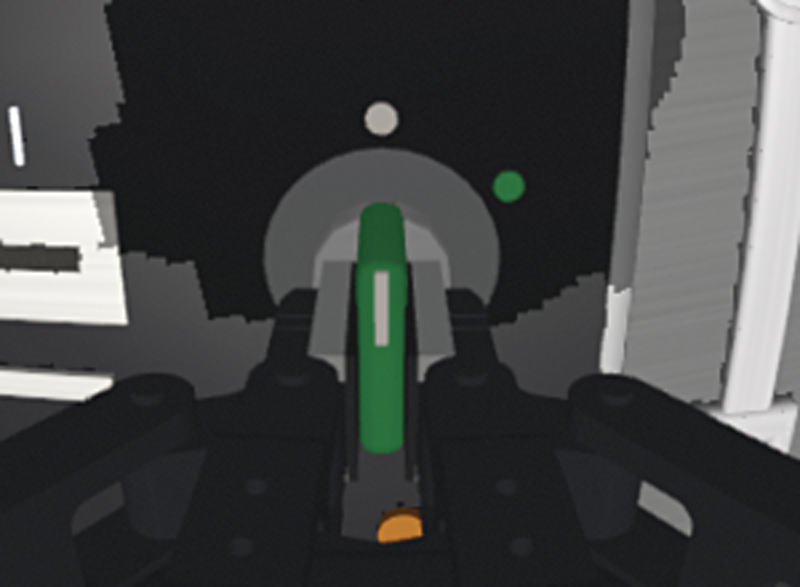

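Gripped at 7 mm. The run mark (381,118) is in line with the blade and the start mark (508,186) lies clockwise, which is +tool z. Turning in 8° rows.

```bash
python3 -m handwheel '[[[0,0,8],[0,0,0],2],[[0,0,8],[0,0,0],2],[[0,0,8],[0,0,0],2],[[0,0,8],[0,0,0],2]]'
python3 go.py 0 0.105 0.0437 49
```

```text
time: 10.45
position: [0.542, 0.0797, 0.0437]
eef_rot: [0.916, 0.401, 0.0, -0.0]
wrist_force: [-0.7, 0.7, -3.6]
finger_gap: 0.085
t 10.45 shift mm [-0.4  0.1 -0. ] turn [-1.000e-02 -2.000e-02  1.594e+01]
pos [0.542  0.0797 0.0437] q [-0.68  0.56  0.61  1.94 -0.45  0.78  1.02] F [-0.7  0.7 -3.6] M [-0.06  0.08  0.13] gap 7.3
```

Tool is at 33° with no drift. Finishing to about 49° and holding.

```bash
python3 -m handwheel '[[[0,0,8],[0,0,0],2],[[0,0,8],[0,0,0],2],[[0,0,1],[0,0,0],2],[[0,0,0],[0,0,0],2]]'
python3 go.py 0 0.105 0.0437 49; python3 wr.py pics/w20.png 130 150 300 220
```

```text
time: 10.85
position: [0.5418, 0.0796, 0.0436]
eef_rot: [0.967, 0.256, -0.0, 0.0]
wrist_force: [-0.5, -0.2, -0.4]
finger_gap: 0.082
t 10.85 shift mm [-0.1  0.2 -0.1] turn [ 0.03  0.02 -1.74]
pos [0.5418 0.0796 0.0436] q [-0.74  0.59  0.69  1.95 -0.52  0.79  0.76] F [-0.5 -0.2 -0.4] M [-0.02  0.02  0.15] gap 7.0
scale 2.6666666666666665
```

View pics/w20.png

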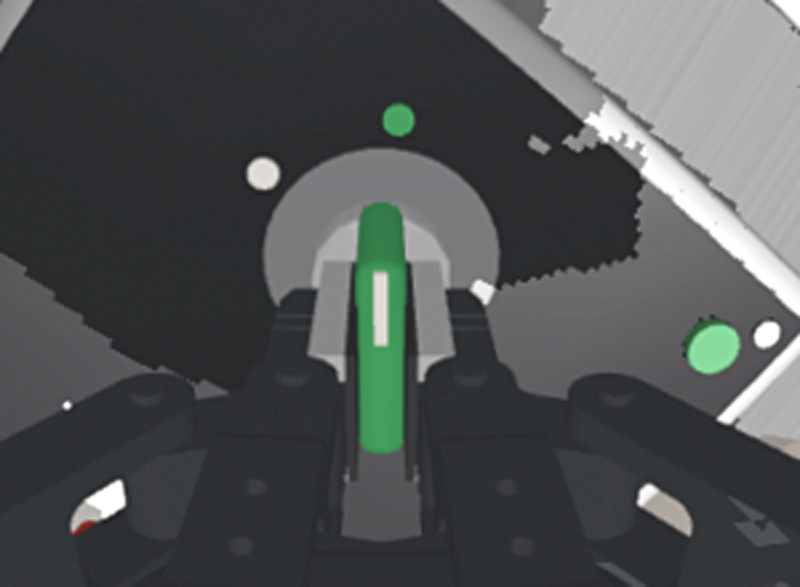

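Tool and key are at 50.7° (0.885 rad), past the 0.7 start point and short of the stop, and the green lamp at (713,348) looks lit. Holding 0.7 s.

```bash
python3 -m handwheel '[[[0,0,0],[0,0,0],2],[[0,0,0],[0,0,0],2],[[0,0,0],[0,0,0],2],[[0,0,0],[0,0,0],2],[[0,0,0],[0,0,0],2],[[0,0,0],[0,0,0],2],[[0,0,0],[0,0,0],2]]'
python3 go.py 0 0.105 0.0437 49
python3 -m handwheel '[[[0,0,0],[0,0,0],80],[[0,0,0],[0,0,0],80],[[0,0,0],[0,0,0],80],[[0,0,0],[0,0,0],80],[[0,0,0],[0,0,0],80]]'
python3 go.py 0 0.105 0.0437 49; python3 wr.py pics/w21.png 130 150 300 220
```

```text
time: 11.6
position: [0.5418, 0.0796, 0.0437]
eef_rot: [0.966, 0.259, 0.0, -0.0]
wrist_force: [-0.1, 0.7, -1.8]
finger_gap: 0.087
t 11.6 shift mm [-0.1  0.2 -0. ] turn [-0.02 -0.01 -1.3 ]
pos [0.5418 0.0796 0.0437] q [-0.74  0.58  0.69  1.95 -0.51  0.79  0.77] F [-0.1  0.7 -1.8] M [ 0.05 -0.02  0.12] gap 7.4
time: 12.1
position: [0.5421, 0.0796, 0.0439]
eef_rot: [0.966, 0.259, 0.0, -0.0]
wrist_force: [-0.5, 0.2, -1.0]
finger_gap: 0.925
t 12.1 shift mm [-0.3  0.   0.2] turn [-0.01 -0.03 -1.32]
pos [0.5421 0.0796 0.0439] q [-0.74  0.58  0.69  1.94 -0.51  0.79  0.77] F [-0.5  0.2 -1. ] M [-0.05  0.01 -0.02] gap 79.0
scale 2.6666666666666665
```

View pics/w21.png

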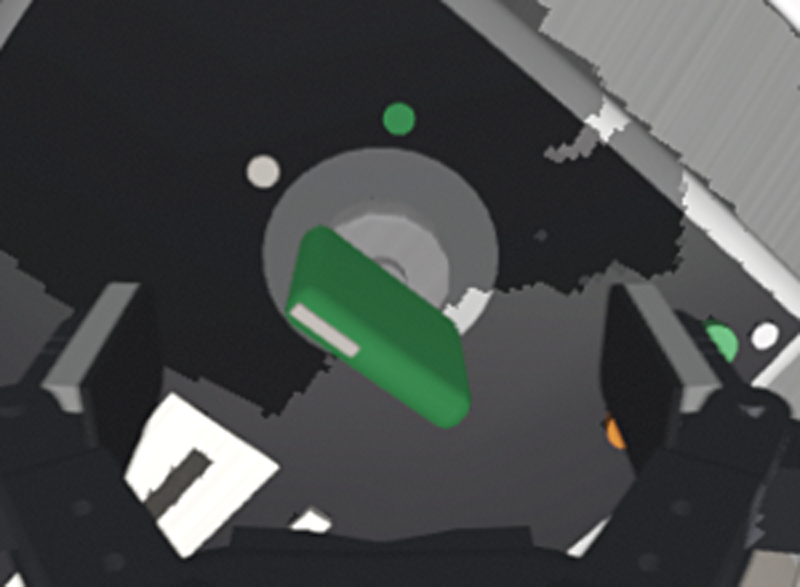

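The key has sprung back towards the white run mark at (263,172), clear of the pads. Lifting off and checking the final state.

```bash
python3 -m handwheel '[[[0,0,0],[0,0,-20],80],[[0,0,0],[0,0,-40],80],[[0,0,0],[0,0,-45],80],[[0,0,-8],[0,0,-40],80],[[0,0,-8],[0,0,0],80],[[0,0,-8],[0,0,0],80],[[0,0,-8],[0,0,0],80],[[0,0,-8],[0,0,0],80]]'
python3 -m handwheel '[[[0,0,-8],[-25,0,0],80],[[0,0,0],[-35,0,0],80],[[0,0,0],[-35,0,0],80],[[0,0,0],[-20,0,0],80],[[0,0,0],[0,0,0],80]]'
python3 go.py 0 0 0.2 0; python3 wr.py pics/w22.png 80 90 400 300
python3 - <<'E'
from h import *
d=vision.read_camera("side");cv2.imwrite("pics/s22.png",cv2.resize(d["img"][190:340,190:390,::-1],None,fx=4,fy=4,interpolation=cv2.INTER_CUBIC))
E
```

```text
time: 12.95
position: [0.5417, 0.0786, 0.1952]
eef_rot: [0.812, 0.583, -0.0, 0.001]
wrist_force: [0.4, 0.2, -0.5]
finger_gap: 0.941
time: 13.45
position: [0.5168, -0.0374, 0.1955]
eef_rot: [0.765, 0.643, 0.0, 0.001]
wrist_force: [0.0, 0.3, 0.5]
finger_gap: 0.939
t 13.45 shift mm [14.4  5.1 -4.5] turn [ 0.08  0.01 -0.27]
pos [ 0.5168 -0.0374  0.1955] q [-0.58  0.28  0.71  1.9  -0.21  1.03  1.61] F [0.  0.3 0.5] M [ 0.04  0.02 -0.02] gap 80.2
b [217 213  16  21 235] [224.2 223.4] [ 0.0324 -0.0624  0.063 ]
b [ 504  309   54   45 1066] [527.1 327.6] [0.2131 0.3825 0.063 ]
r [277 181   8  32 223] [280.8 196.8] [ 0.0007 -0.0061  0.08  ]
r [289 181   8  33 199] [292.3 196.8] [0.0008 0.0045 0.08  ]
scale 2.0
```

View pics/w22.png

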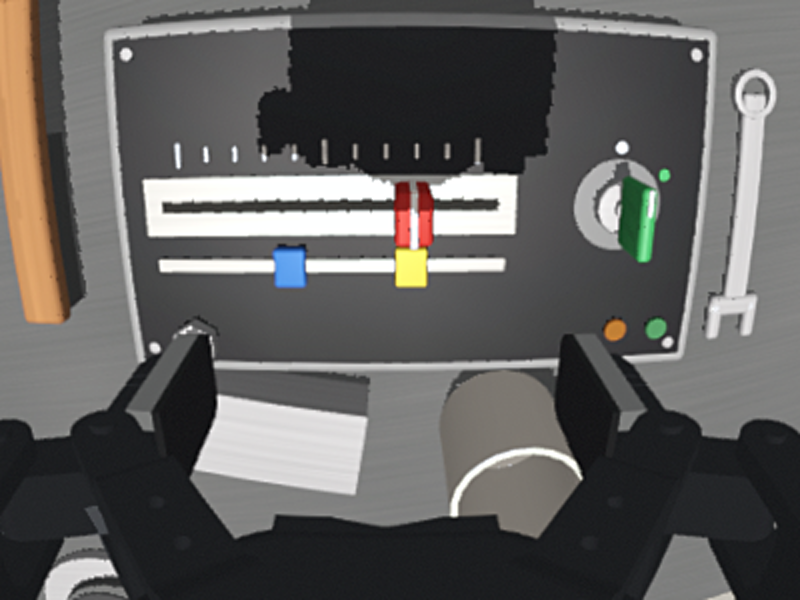

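View pics/s22.png

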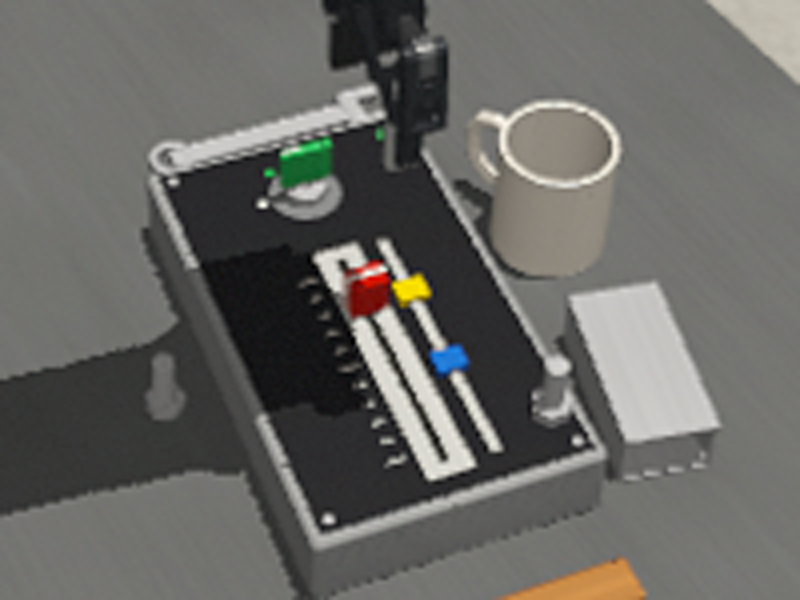

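The line stands on the yellow clip (413 against 412, the difference being parallax). The key is back in line with run, and the other things look undisturbed. Handing in.

```bash
python3 -c "
from rig import r
print(r.close_job())"
```

```text
the job is handed in; nothing more can be done
None
```

The speed is set to yellow and the machine has been started. I handed the job in at about 13.6 s of robot time.

- **Slider:** I gripped it and pushed it along the track to the yellow clip. In the close wrist view after letting go, its line was at column 374 and the clip's centre at 375, an offset of about 0.1 mm. A last look after the key was turned still showed it within about 1 mm.
- **Key:** I turned it clockwise to about 0.88 rad and held it past 0.7 for about 0.9 s. When I opened the fingers it sprang back to run, and in the last pictures the blade lines up with the run position. The arm was clear of everything at the end.
- **Other things:** The mug, offcut, bolts, wrench and brush looked undisturbed in the final wrist and side views. I did not check the hammer again. Force readings between moves stayed below about 5 N.

Two checks disagreed:
- **Fingertips:** The cameras put them about 40 mm behind the reported tool point, where the description says 8 mm ahead. I went by the pictures and came down in small steps.
- **Start mark:** The green mark beside the key seems to sit nearer 1.0 rad than 0.7. I went by the stated 0.7 and did not turn as far as the mark.

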